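# Load the top culture dish into the dish viewer

## Robot

A 6-joint arm with a two-finger parallel gripper is mounted at the origin on a cart in front of the work surface, level with it; the furniture and walls round the work are solid. World frame = base frame: x ahead of the robot, y to its left, z up, the work surface at z = 0. Lengths are in m, angles in rad, forces in N, time in s.
With the tool pointing down it reaches from about 0.275 to 0.725 m from the base axis. Payload 15.9 kg.
Tool frame: the origin (TCP) lies between the finger pads; the fingertips stand 11 mm ahead of it and the grasp point (between the pads) lies 8 mm behind it; z points along the fingers, y is the direction in which the jaws open and shut (so a half turn about z gives the same grasp; the last joint's range is limited). The gripper opens to 85 mm and grips with 20 to 120 N. Pads are 22 mm wide; open, the fingers measure 114 mm over their backs; the gripper's body (76 mm by 85 mm) begins 54 mm behind the grasp point. The pads swing forward as they close: fully open they stand 13 mm farther back than shut.
Start: joints at [-1.223, 0.213, -0.034, 1.323, 0, 1.571], TCP at [0.17, -0.47, 0.206] pointing down, gripper open.
Joint ranges: [-2.98, 2.98], [-0.74, 1.72], [-1.14, 1.35], [-2.1, 2.04], [-1.57, 1.44], [-3.14, 3.14]. Speed limits (rad/s): [1.89, 1.89, 2.39, 2.57, 3.14, 3.14].

## Interface

Orientations are given as [roll, pitch, yaw] about the fixed x, y, z axes, in that order (R = Rz(yaw) Ry(pitch) Rx(roll)).
In Python, from cell import ctrl gives the robot as it stands. The module is installed in compiled form; this text tells all that it offers.
- The arm moves only by the tool carry_out, never from a script. Its argument "targets" is a list of rows, each a list of 7 numbers: the shift along the tool's x, y, z in cm, then the turn, a rotation vector about the tool's x, y, z in rad, then the opening in per cent of the stroke, from 0 (shut) to 100 (fully open). A call has exactly 8 rows; each row is the pose to reach, as a shift and turn from the pose measured when the call began, along the tool's axes at that moment; what a row does not reach only later rows make up. A row lasts 1/10 s, in which the tool goes at most 50 mm and 8.59 degrees, less where a joint would pass 70% of its speed; a pose out of reach is approached as far as the arm can. A call with a gripper value outside its range is refused whole. The fingers move at their own pace and stop on an object; "newtons" is the grip in N (left out, the last holds). Time passes only in rows, so rows that repeat a pose let the fingers close, or fill a call up. It gives the time, the measured TCP pose, the force and the opening at its end, in the units of the state.
- ctrl.get_state(): the state, without advancing time (a new reading comes with each control period).
- ctrl.camera(name): name is "scene" or "side" or "wrist"; returns a dict with "image" (420x560x3 uint8, blue, green, red), "z_map" (420x560 float32, m along the optical axis (not along the pixel's ray), 0 where there is no reading), "fx", "fy", "cx", "cy" (pixels), "R" (3x3) and "t" (3): a world point X has camera coordinates R X + t; the wrist camera has in their place "hand_eye" (4x4, takes a point from camera to tool coordinates, whose origin is the TCP and whose axes are the flange's). Camera axes: x right, y down, z forward; pixel columns grow to the right and rows downward; lengths in m; the calibration is good to about 2 mm. A picture is of the moment at which its call begins: read the wrist's pose just before it.
- ctrl.sign_off(): hands the job in, once; it reports no verdict.
The state is a dict: "time": time; "joints": joint angles; "joint_vel": joint speeds; "effort": joint torques, N m; "position": TCP position; "tcp_rot": TCP orientation; "ft_force": force on the tool from outside, world axes, zero at the start; "moment": the same for the moment, N m; "opening": finger opening in m.
Only numpy, scipy, OpenCV 4.12 (cv2) and the standard library are available. Lean on these libraries where they do the work, as an engineer would, in place of code of your own. Each camera call takes 0.05 s, during which the arm holds its last target.

## Task

Pull the viewer's carriage fully out to its loading stop. Then slide the pink dish sideways off the top of the stack onto the carriage, never lifting or tipping it and without shifting the two dishes underneath, and leave it centred on the blue ring. Finally push the carriage fully home so that the dish stays centred on the ring under the magnifier, let go, and leave the other things on the bench where they are.

Things in the scene. Friction and masses are not known exactly. Their poses are not given: they have to be found in the camera images.
- carriage (a joint): slide of the viewer's carriage, m: 0 = fully home under the magnifier, 0.110 = fully out at its loading stop (hard stops at both ends). It starts part-way out; it stays where it is left, friction about 1.5 N.
- ring_centre (a point): centre of the blue ring (62 mm across) printed on the carriage's flat white top plate, at the plate's surface, 31 mm above the worktop. The plate is 72 x 72 mm with no rim. +x of this frame is the direction in which the carriage moves home (away from the robot), -x the direction in which it is pulled out; z is up.
- handle (a point): orange upright grip post on a short arm at the front of the carriage, 65 mm from the ring centre towards -x of the ring's frame; 14 mm along that x, 12 mm wide across it, its top 71 mm above the worktop, its free length from 31 mm up. This point is on its axis 57 mm above the worktop; same axes as ring_centre; it moves with the carriage.
- lens (a point): centre of the magnifier, a fixed round lens in a black ring (72 mm across, from 63 to 71 mm above the worktop) carried by a column at the far end of the viewer. The ring centre lies below it when the carriage is home; when the carriage is out the ring centre lies 110 mm in front of it. The grey bed of the viewer is 68 mm wide.
- dish_top_centre (a point): pink culture dish on top of the stack, solid closed disc 60 mm across and 15 mm high, about 16 g; this point is its centre, half-way up, about 40.5 mm above the worktop on the stack (its underside at 33 mm, 2 mm above the carriage's plate) and 38.5 mm when it rests on the carriage.
- dish_mid_centre (a point): pale beige dish under the pink one, same size, this point half-way up (about 25.5 mm above the worktop); loose, must stay
- dish_low_centre (a point): pale beige dish at the bottom of the stack, same size, half-way up (about 10.5 mm above the worktop), standing on a fixed cork pad 64 mm across and 3 mm thick; loose, must stay
- vial_centre (a point): brown vial with a white cap, 27 mm across, 45 mm high, standing on the other side of the loading position from the stack; half-way up; leave alone
- timer_centre (a point): flat white bench timer, 62 x 66 x 21 mm, left of the magnifier; half-way up; leave alone
- glass_box_centre (a point): small green box with a clear lid, 35 x 35 x 17 mm, in front of the viewer on the right; half-way up; leave alone
- stack_pad: fixed cork pad under the stack, 64 mm across, 3 mm thick, origin at its underside centre. It stands to the left or to the right of the loading position: with the carriage fully out it is about 70 mm from the ring centre, straight across the slide direction, with a gap of about 4 mm between the dishes and the carriage plate.
- dish_top: the pink dish itself (origin at the centre of its underside)

How it is judged:
By the outcome, as a careful person would: the job done as asked, in the order asked, and still so for the second after the job is handed in, with the robot touching nothing.
It also fails if it takes over 58 s, if anything falls off the work surface, if the arm or the gripper's body presses on something with over 40 N, if the wrist force passes 120 N, or if a joint passes its speed limit or range.

## Working session

There is one attempt and no reset: what is moved stays moved. The work goes in short steps, Python scripts to look and compute and a tool call to move; the robot and the scene stay as the last step left them, time stands still between calls to the robot, and variables do not carry over. Pictures are saved under pics/ and viewed, and the job is handed in when it is done.

Besides the shell and the picture viewer there is one more tool, called after "Call:" as a command line: name --pt "numbers of a row" for each row, then --argument value for the rest. carry_out: Moves the arm, as the interface text tells. Its arguments: {"type":"object","properties":{"targets":{"type":"array"},"newtons":{"type":"number"}},"required":["targets"]}

```bash
mkdir -p pics
python3 - <<'E'
from cell import ctrl
import cv2,numpy as np
s=ctrl.get_state();print({k:np.round(v,4).tolist() for k,v in s.items()})
for n in ("scene","side"):
    c=ctrl.camera(n);cv2.imwrite(f"pics/{n}0.png",c["image"]);np.savez(f"{n}0.npz",**c)
    print(n,c["fx"],c["cx"],c["cy"],np.round(c["R"],3).tolist(),c["t"])
E
```

```text
{'time': 0.0, 'joints': [-1.223, 0.2133, -0.035, 1.3235, -0.0, 1.5708], 'joint_vel': [0.0006, -0.0, -0.0012, -0.0012, -0.0007, -0.0004], 'effort': [-0.0051, -68.6163, 48.7118, 0.0177, -0.0003, 0.0], 'position': [0.1703, -0.4697, 0.2055], 'tcp_rot': [-3.1405, 0.0, 0.3478], 'ft_force': [0.3283, -0.1078, -0.211], 'moment': [0.0146, 0.0177, -0.0237], 'opening': 0.0852}
scene 500.1156480765704 277.5080826784956 210.80606281647118 [[-0.852, -0.524, -0.007], [-0.333, 0.551, -0.766], [0.405, -0.65, -0.643]] [0.5616956  0.0828908  0.85385628]
side 393.18837521990883 273.8327933831563 206.64240552534983 [[1.0, 0.003, 0.009], [0.009, -0.351, -0.936], [0.001, 0.936, -0.351]] [-0.51220787  0.15989997  0.63270282]
```

View pics/scene0.png

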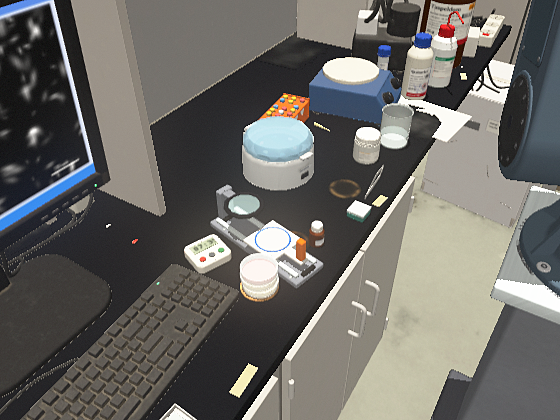

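View pics/side0.png

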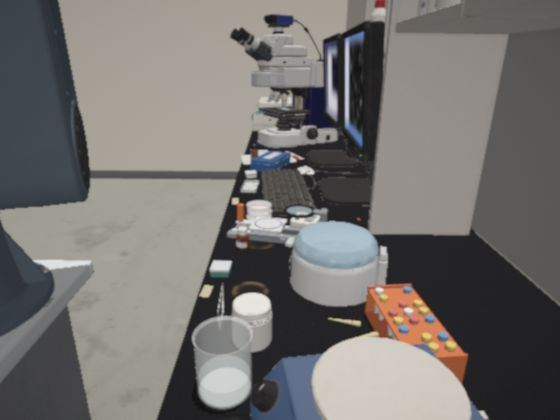

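The scene picture shows the carriage's ring at about (273,239), the orange handle at (300,249), the stack at (259,275), the lens at (244,205) and the vial at (316,235).

```bash
cat > h.py <<'E'
import numpy as np,cv2
def load(n): return dict(np.load(n))
def world(c):
    h,w=c["z_map"].shape;v,u=np.mgrid[:h,:w];z=c["z_map"]
    P=np.stack([(u-c["cx"])/c["fx"]*z,(v-c["cy"])/c["fy"]*z,z],-1)
    return (P-c["t"])@c["R"]
def plane(c,u,v,h):
    d=np.array([(u-c["cx"])/c["fx"],(v-c["cy"])/c["fy"],1])@c["R"];o=-c["t"]@c["R"]
    return o+d*(h-o[2])/d[2]
def proj(c,X):
    p=c["R"]@np.asarray(X)+c["t"];return c["fx"]*p[0]/p[2]+c["cx"],c["fy"]*p[1]/p[2]+c["cy"]
E
python3 - <<'E'
from h import *
for n in ("scene","side"):
    c=load(n+"0.npz");W=world(c)
    pts={"scene":[(273,239),(300,249),(301,239),(259,263),(244,205),(316,235),(317,224),(207,253),(358,211),(225,196),(245,240),(310,268)],"side":[(267,226),(240,210),(259,205),(300,211)]}[n]
    for u,v in pts: print(n,u,v,W[v,u].round(3))
    hsv=cv2.cvtColor(c["image"],cv2.COLOR_BGR2HSV)
    x0,x1,y0,y1=(180,340,180,310) if n=="scene" else (220,340,195,260)
    im=c["image"][y0:y1,x0:x1];cv2.imwrite(f"pics/{n}0z.png",cv2.resize(im,None,fx=5,fy=4.5,interpolation=cv2.INTER_CUBIC) if n=="scene" else cv2.resize(im,None,fx=6,fy=6,interpolation=cv2.INTER_CUBIC))
E
```

```text
scene 273 239 [0.496 0.28  0.031]
scene 300 249 [0.432 0.301 0.058]
scene 301 239 [0.435 0.292 0.071]
scene 259 263 [0.477 0.352 0.047]
scene 244 205 [0.561 0.269 0.071]
scene 316 235 [0.439 0.231 0.029]
scene 317 224 [0.444 0.22  0.044]
scene 207 253 [0.579 0.357 0.02 ]
scene 358 211 [0.409 0.122 0.018]
scene 225 196 [0.605 0.264 0.07 ]
scene 245 240 [0.536 0.306 0.031]
scene 310 268 [0.415 0.295 0.018]
side 267 226 [0.496 0.259 0.033]
side 240 210 [0.435 0.289 0.059]
side 259 205 [0.475 0.352 0.048]
side 300 211 [0.567 0.253 0.071]
```

View pics/scene0z.png

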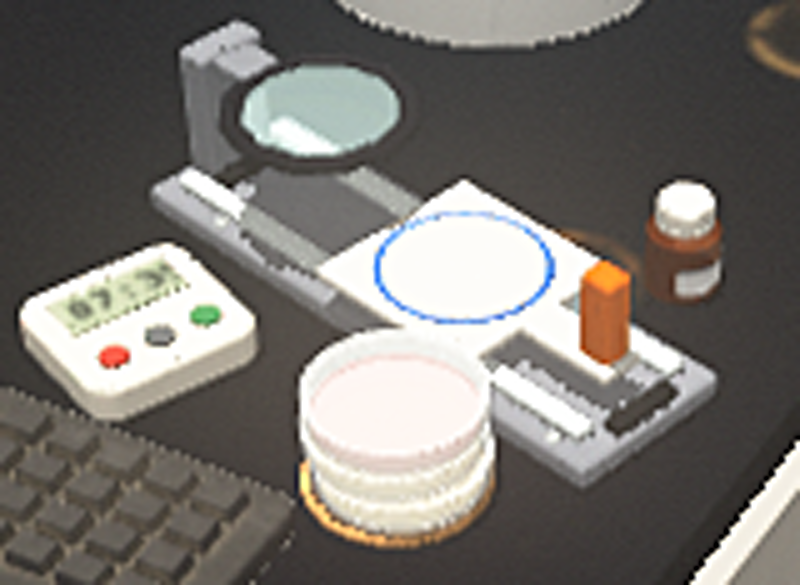

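View pics/side0z.png

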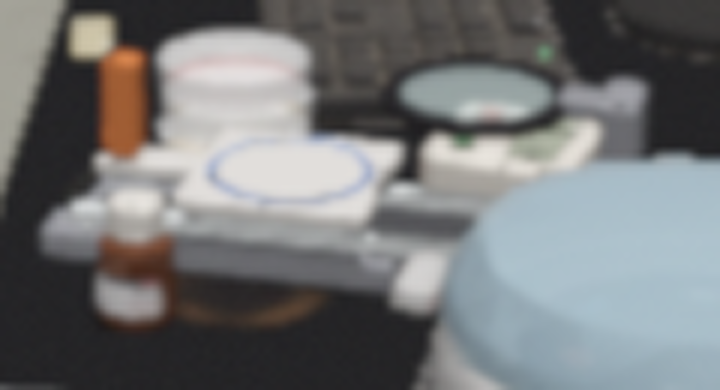

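```bash
cat >> h.py <<'E'
def circ(P,r=None):
    from scipy.optimize import least_squares
    P=np.asarray(P)[:,:2];x0=np.r_[P.mean(0),.03]
    f=least_squares(lambda p:np.hypot(*(P-p[:2]).T)-(r or p[2]),x0,loss="soft_l1",f_scale=.001)
    return f.x,np.abs(f.fun).mean()
E
python3 - <<'E'
from h import *
for n,(x0,x1,y0,y1) in {"scene":(180,340,180,310),"side":(220,340,195,260)}.items():
    c=load(n+"0.npz");W=world(c);im=c["image"];hsv=cv2.cvtColor(im,cv2.COLOR_BGR2HSV)
    roi=np.zeros(im.shape[:2],bool);roi[y0:y1,x0:x1]=1
    H,S,V=[hsv[...,i].astype(int) for i in range(3)]
    m=roi&(H>100)&(H<130)&(S>40)&(V>120)
    vs,us=np.nonzero(m);P=np.array([plane(c,u,v,.031) for u,v in zip(us,vs)])
    print(n,"ring",len(P),circ(P,.031),circ(P))
    m=roi&(abs(W[...,2]-.031)<.003)&(S<40)&(V>150)&(W[...,0]>.44)
    r=cv2.minAreaRect((W[m][:,:2]*1000).astype(np.float32));print("plate",m.sum(),r)
    m=roi&(H<15)&(S>120)&(abs(W[...,2]-.071)<.004);print("handletop",m.sum(),W[m].mean(0).round(4))
    m=roi&(H<15)&(S>120)&(W[...,2]>.035);print("handle",m.sum(),W[m].mean(0).round(4),W[m].min(0).round(3),W[m].max(0).round(3))
    m=roi&(abs(W[...,2]-.048)<.003)&(np.hypot(W[...,0]-.477,W[...,1]-.352)<.045)
    P=W[m];hull=cv2.convexHull((P[:,:2]*1000).astype(np.float32));print("pinktop",m.sum(),cv2.minEnclosingCircle(hull),P.mean(0).round(4))
    m=roi&(abs(W[...,2]-.071)<.004)&(np.hypot(W[...,0]-.565,W[...,1]-.265)<.05)
    P=W[m];print("lens",m.sum(),cv2.minEnclosingCircle((P[:,:2]*1000).astype(np.float32)),P.mean(0).round(4))
E
```

```text
scene ring 115 (array([0.49783488, 0.27951252, 0.03      ]), np.float64(0.0011693416356100587)) (array([0.49771928, 0.27958239, 0.02987657]), np.float64(0.000641058854436374))
plate 1315 ((515.551025390625, 254.53543090820312), (95.66525268554688, 281.26275634765625), 31.503496170043945)
handletop 21 [0.4319 0.2976 0.0693]
handle 162 [0.432  0.2989 0.0537] [0.426 0.29  0.035] [0.441 0.304 0.071]
pinktop 886 ((474.1563720703125, 358.6593933105469), 31.631174087524414) [0.4726 0.3601 0.0478]
lens 939 ((571.810791015625, 263.93017578125), 43.21100616455078) [0.568  0.2654 0.0702]
side ring 330 (array([0.59963317, 0.15062064, 0.03      ]), np.float64(0.01095391934711843)) (array([0.60461736, 0.16060717, 0.04035194]), np.float64(0.010158836706657017))
plate 550 ((489.85894775390625, 301.45159912109375), (114.16439819335938, 96.4900894165039), 77.66421508789062)
handletop 18 [0.4347 0.2911 0.07  ]
handle 110 [0.4362 0.2752 0.0601] [ 0.428 -0.535  0.036] [0.51  0.299 0.376]
pinktop 202 ((474.119384765625, 357.2338562011719), 31.61839485168457) [0.4734 0.3541 0.0481]
lens 380 ((571.8502807617188, 258.9022521972656), 41.460716247558594) [0.5684 0.258  0.0707]
```

Call:
carry_out --pt "3 -4 -1 0 0 0 60" --pt "6 -8 -2 0 0 0 60" --pt "9 -12 -3 0 0 0 60" --pt "12 -16 -4 0 0 0 60" --pt "15 -20 -4 0 0 0 60" --pt "18 -24 -4 0 0 0 60" --pt "21 -28 -4 0 0 0 60" --pt "25 -31 -4 0 0 0 60" --newtons 20

```text
time: 0.9
position: [0.2889, -0.1111, 0.246]
tcp_rot: [-3.141, -0.0, 0.348]
ft_force: [2.1, -0.9, -0.0]
opening: 0.0513
```

```bash
cat >> h.py <<'E'
def st():
    from cell import ctrl
    s=ctrl.get_state();print("t",round(s["time"],2),"pos",np.round(s["position"],4),"rpy",np.round(s["tcp_rot"],4),"q",np.round(s["joints"],3),"F",np.round(s["ft_force"],2),"open",round(float(s["opening"]),4));return s
def rel(target_xyz,target_yaw=None,s=None):
    from scipy.spatial.transform import Rotation as Ro
    s=s or st();R=Ro.from_euler("xyz",s["tcp_rot"])
    print("shift cm",np.round(100*R.inv().apply(np.asarray(target_xyz)-s["position"]),2))
    if target_yaw is not None:
        T=Ro.from_euler("xyz",[np.pi,0,target_yaw]);print("turn",(R.inv()*T).as_rotvec().round(4))
E
python3 -c "
from h import *
rel([.433,.296,.22],-.245)
rel([.433,.296,.22],-.245+np.pi)"
```

```text
t 0.9 pos [ 0.2889 -0.1111  0.246 ] rpy [-3.141e+00 -4.000e-04  3.476e-01] q [-3.680e-01 -1.840e-01 -3.380e-01  1.417e+00  1.000e-03  2.426e+00] F [ 2.07 -0.9  -0.02] open 0.0513
shift cm [ 27.42 -33.36   2.63]
turn [-7.000e-04 -3.000e-04  5.926e-01]
t 0.9 pos [ 0.2889 -0.1111  0.246 ] rpy [-3.141e+00 -4.000e-04  3.476e-01] q [-3.680e-01 -1.840e-01 -3.380e-01  1.417e+00  1.000e-03  2.426e+00] F [ 2.07 -0.9  -0.02] open 0.0513
shift cm [ 27.42 -33.36   2.63]
turn [ 3.000e-04 -9.000e-04 -2.549e+00]
```

Call:
carry_out --pt "3 -4 0 0 0 -0.14 60" --pt "6 -8 0 0 0 -0.28 60" --pt "9 -11.5 0 0 0 -0.42 60" --pt "12 -15 0 0 0 -0.56 60" --pt "15 -18 0 0 0 -0.7 60" --pt "18 -21 0 0 0 -0.84 60" --pt "20 -24 0 0 0 -0.98 60" --pt "22 -27 0 0 0 -1.12 60"

```text
time: 1.7
position: [0.4037, 0.2198, 0.2458]
tcp_rot: [-3.141, -0.0, 1.475]
ft_force: [0.5, -0.9, -0.4]
opening: 0.0512
```

```bash
python3 -c "
from h import *
rel([.42,.29,.23],-.245+np.pi)"
```

```text
t 1.7 pos [0.4037 0.2198 0.2458] rpy [-3.1411e+00 -2.0000e-04  1.4748e+00] q [ 0.498  0.126 -0.039  1.406  0.     2.165] F [ 0.51 -0.87 -0.36] open 0.0512
shift cm [7.15 0.95 1.58]
turn [-3.0000e-04 -5.0000e-04 -1.4218e+00]
```

Call:
carry_out --pt "2 0.4 0 0 0 -0.15 60" --pt "4 0.8 0 0 0 -0.3 60" --pt "6 1 0 0 0 -0.45 60" --pt "7 1 0 0 0 -0.6 60" --pt "7 1 0 0 0 -0.75 60" --pt "7 1 0 0 0 -0.9 60" --pt "7 1 0 0 0 -1.05 60" --pt "7 1 0 0 0 -1.2 60"

```text
time: 2.5
position: [0.4202, 0.2884, 0.2454]
tcp_rot: [-3.141, -0.001, 2.674]
ft_force: [0.5, -0.0, 0.1]
opening: 0.0509
```

```bash
cat >> h.py <<'E'
def wrist(name):
    from cell import ctrl
    from scipy.spatial.transform import Rotation as Ro
    s=st();c=ctrl.camera("wrist");T=np.eye(4);T[:3,:3]=Ro.from_euler("xyz",s["tcp_rot"]).as_matrix();T[:3,3]=s["position"]
    M=T@c.pop("hand_eye");c["R"]=M[:3,:3].T;c["t"]=-M[:3,:3].T@M[:3,3]
    np.savez(name+".npz",**c);cv2.imwrite(f"pics/{name}.png",c["image"]);return c
E
python3 -c "
from h import *
c=wrist('w1');rel([.433,.296,.22],-.245+np.pi)"
```

```text
t 2.5 pos [0.4202 0.2884 0.2454] rpy [-3.1409e+00 -9.0000e-04  2.6739e+00] q [0.601 0.232 0.089 1.429 0.    1.069] F [ 0.49 -0.05  0.05] open 0.0509
t 2.55 pos [0.4202 0.2884 0.2455] rpy [-3.1410e+00 -9.0000e-04  2.6841e+00] q [6.010e-01 2.320e-01 8.900e-02 1.429e+00 1.000e-03 1.059e+00] F [ 0.11  0.01 -0.09] open 0.0513
shift cm [-0.81  1.25  2.55]
turn [-0.0005 -0.0009 -0.2125]
```

View pics/w1.png

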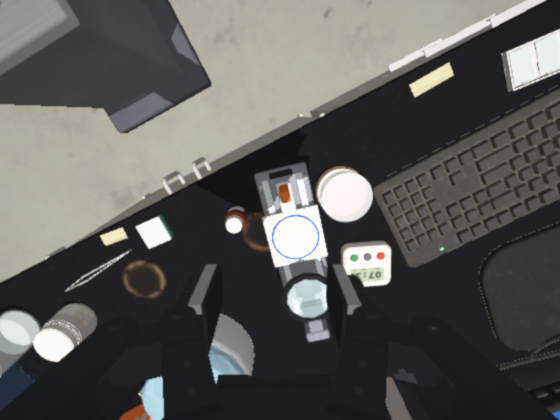

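The wrist view shows the ring at (295,236), handle at (285,193), pink dish at (345,194), lens at (307,296), and vial at (235,222).

```bash
cat > fit.py <<'E'
from h import *
def fitall(c,dc=(.474,.357)):
    W=world(c);im=c["image"];hsv=cv2.cvtColor(im,cv2.COLOR_BGR2HSV);H,S,V=[hsv[...,i].astype(int) for i in range(3)]
    near=(W[...,0]>.3)&(W[...,0]<.65)&(W[...,1]>.2)&(W[...,1]<.42)
    m=near&(H>95)&(H<130)&(S>60)&(V>110)&(abs(W[...,2]-.031)<.006)
    vs,us=np.nonzero(m);P=np.array([plane(c,u,v,.031) for u,v in zip(us,vs)])
    if len(P)>10: print("ring",len(P),circ(P)[0].round(4))
    m=near&(H<15)&(S>120)&(abs(W[...,2]-.071)<.004);print("handletop",m.sum(),W[m].mean(0).round(4),W[m].min(0).round(4),W[m].max(0).round(4))
    m=near&(abs(W[...,2]-.048)<.004)&(np.hypot(W[...,0]-dc[0],W[...,1]-dc[1])<.04);P=W[m]
    if len(P):
        h=cv2.convexHull((P[:,:2]*1000).astype(np.float32))[:,0]/1000;print("pinktop",m.sum(),circ(h)[0].round(4),"z",P[:,2].mean().round(4))
    m=near&(abs(W[...,2]-.071)<.003)&(np.hypot(W[...,0]-.567,W[...,1]-.262)<.042);P=W[m]
    if len(P)>20:
        h=cv2.convexHull((P[:,:2]*1000).astype(np.float32))[:,0]/1000;print("lens",m.sum(),circ(h)[0].round(4))
    m=near&(abs(W[...,2]-.031)<.003)&(S<50)&(V>150)&(abs(np.hypot(W[...,0],0))>0)
    n,lab,sta,cen=cv2.connectedComponentsWithStats(m.astype(np.uint8))
    if n>1:
        k=1+sta[1:,4].argmax();h=W[lab==k][:,:2];r=cv2.minAreaRect((h*1000).astype(np.float32));print("plate",r)
E
python3 -c "
from fit import *
c=load('w1.npz');fitall(c)
for u,v in [(234,224),(366,260),(154,232),(240,232)]: print(world(c)[v,u].round(3))"
```

```text
ring 201 [0.4983 0.2792 0.0298]
handletop 103 [0.4333 0.2946 0.071 ] [0.4272 0.289  0.0679] [0.4402 0.3004 0.0729]
pinktop 1990 [0.4734 0.3585 0.0301] z 0.0479
lens 1985 [0.5694 0.2647 0.0384]
plate ((497.7577819824219, 279.6625061035156), (56.855621337890625, 56.32878112792969), 15.162843704223633)
[0.443 0.221 0.046]
[0.577 0.35  0.019]
[0.412 0.113 0.017]
[0.468 0.211 0.001]
```

```bash
python3 -c "
from h import *
rel([.4333,.2948,.05],-.225+np.pi)"
```

```text
t 2.55 pos [0.4202 0.2884 0.2455] rpy [-3.1410e+00 -9.0000e-04  2.6841e+00] q [6.010e-01 2.320e-01 8.900e-02 1.429e+00 1.000e-03 1.059e+00] F [ 0.11  0.01 -0.09] open 0.0513
shift cm [-0.91  1.16 19.55]
turn [-0.0004 -0.0009 -0.2325]
```

Call:
carry_out --pt "-0.3 0.4 3 0 0 -0.1 40" --pt "-0.9 1.16 6 0 0 -0.2325 40" --pt "-0.91 1.16 9 0 0 -0.2325 40" --pt "-0.91 1.16 11 0 0 -0.2325 40" --pt "-0.91 1.16 13 0 0 -0.2325 40" --pt "-0.91 1.16 14 0 0 -0.2325 40" --pt "-0.91 1.16 14 0 0 -0.2325 40" --pt "-0.91 1.16 14 0 0 -0.2325 40"

```text
time: 3.35
position: [0.4336, 0.2949, 0.1061]
tcp_rot: [3.142, -0.001, 2.916]
ft_force: [0.4, -0.8, 0.3]
opening: 0.0337
```

```bash
python3 -c "
from fit import *
c=wrist('w2');fitall(c);rel([.4333,.2948,.05],-.225+np.pi)"
```

```text
t 3.35 pos [0.4336 0.2949 0.1061] rpy [ 3.1416e+00 -6.0000e-04  2.9156e+00] q [ 0.597  0.302 -0.172  1.096  0.     0.823] F [ 0.41 -0.78  0.34] open 0.0337
ring 464 [0.4986 0.2793 0.0299]
handletop 302 [0.4333 0.2945 0.071 ] [0.4271 0.288  0.067 ] [0.4412 0.3006 0.0732]
pinktop 4398 [0.4735 0.3583 0.0303] z 0.048
lens 1547 [0.5637 0.2644 0.0344]
plate ((498.468017578125, 279.8053894042969), (55.84477615356445, 56.31428909301758), 29.774473190307617)
t 3.4 pos [0.4338 0.2951 0.1064] rpy [ 3.1410e+00 -2.0000e-04  2.9158e+00] q [ 5.970e-01  3.020e-01 -1.720e-01  1.096e+00  1.000e-03  8.230e-01] F [ 0.22 -0.48  0.49] open 0.034
shift cm [ 0.04 -0.04  5.64]
turn [ 0.0005 -0.0002 -0.0007]
```

View pics/w2.png

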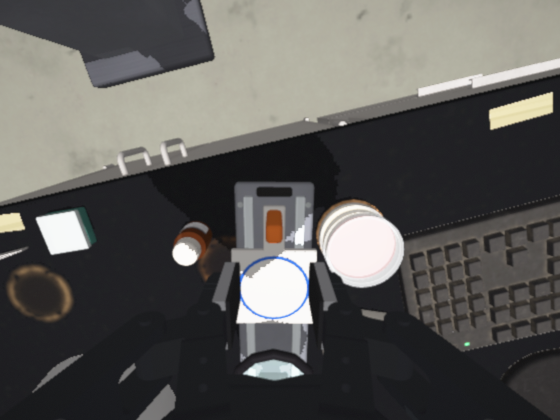

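The wrist view is aligned with the viewer: handle at (275,226) between the fingers and ring at (274,288). I'll descend and grip.

Call:
carry_out --pt "0 0 2 0 0 0 40" --pt "0 0 4 0 0 0 40" --pt "0 0 5.6 0 0 0 40" --pt "0 0 5.6 0 0 0 40" --pt "0 0 5.6 0 0 0 5" --pt "0 0 5.6 0 0 0 5" --pt "0 0 5.6 0 0 0 5" --pt "0 0 5.6 0 0 0 5" --newtons 30

```text
time: 4.2
position: [0.4342, 0.2953, 0.0511]
tcp_rot: [3.14, 0.001, 2.916]
ft_force: [-0.1, 0.5, -0.2]
opening: 0.0038
```

```bash
python3 -c "
from fit import *
c=wrist('w3');fitall(c)"
```

```text
t 4.2 pos [0.4342 0.2953 0.0511] rpy [3.1403e+00 5.0000e-04 2.9158e+00] q [ 0.597  0.343 -0.263  0.963  0.     0.823] F [-0.09  0.49 -0.17] open 0.0038
ring 79 [0.4988 0.2791 0.0299]
handletop 251 [0.4322 0.2955 0.0707] [0.4266 0.2905 0.0671] [0.4408 0.3009 0.0731]
pinktop 6384 [0.4735 0.3582 0.0304] z 0.048
plate ((498.8606872558594, 280.313720703125), (15.295388221740723, 57.41484451293945), 77.86756896972656)
```

```bash
python3 -c "
from h import *
from cell import ctrl
c=ctrl.camera('scene');a=c['image'][150:300,190:350]
b=ctrl.camera('side')['image'][150:270,180:340]
cv2.imwrite('pics/m3.png',np.hstack([cv2.resize(a,(400,375)),cv2.resize(b,(400,375))]))"
```

```text
(no output)
```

View pics/w3.png

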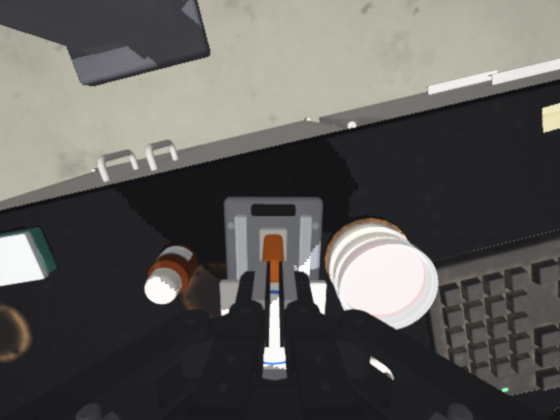

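View pics/m3.png

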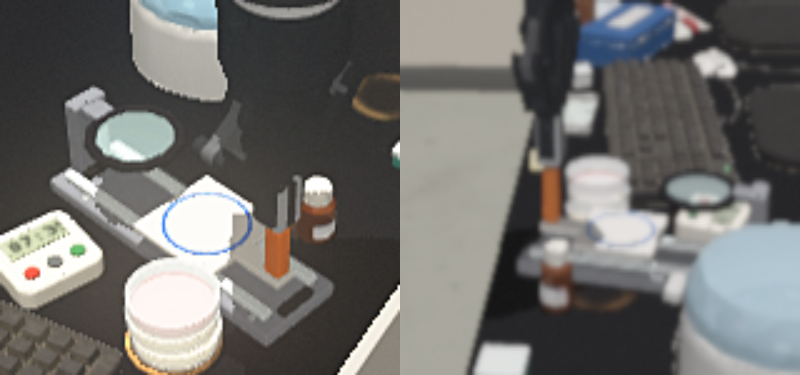

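```bash
python3 -c "
from h import *
c=load('w3.npz');W=world(c);print('cam',(-c['t']@c['R']).round(3))
for u,v in [(262,266),(262,280),(290,266),(290,280),(273,245),(275,270),(275,280),(262,300),(250,285),(300,285)]: print(u,v,c['z_map'][v,u],W[v,u].round(4),c['image'][v,u])
for p in ([.4342,.2953,.04],[.4342,.2953,.071]): print(proj(c,p))
cv2.imwrite('pics/w3z.png',cv2.resize(c['image'][220:340,200:350],(750,600),interpolation=2))
from cell import ctrl
c=ctrl.camera('scene');W=world(c)
m=(abs(W[...,0]-.434)<.05)&(abs(W[...,1]-.295)<.05)&(c['image'].max(-1)<110)&(W[...,2]>.03)
v,u=np.nonzero(m)
for k in range(0,len(u),max(1,len(u)//40)): print(u[k],v[k],W[v[k],u[k]].round(3))
print(proj(c,[.4342,.2953,.04]),proj(c,[.4342,.2953,.071]))
"
```

```text
cam [0.359 0.312 0.22 ]
262 266 0.14664474 [0.4224 0.2921 0.0872] [106 103 104]
262 280 0.13459319 [0.4227 0.2925 0.0999] [106 103 104]
290 266 0.14717095 [0.4256 0.3047 0.0867] [106 103 104]
290 280 0.1347556 [0.4254 0.304  0.0998] [105 103 104]
273 245 0.18177648 [0.428  0.2959 0.0518] [ 27  67 132]
275 270 0.16389893 [0.4334 0.2958 0.0722] [ 33  85 168]
275 280 0.16658597 [0.4395 0.2944 0.0714] [ 31  80 160]
262 300 0.12130335 [0.4235 0.2928 0.1141] [126 124 123]
250 285 0.1376799 [0.425  0.2865 0.0978] [32 30 29]
300 285 0.13829379 [0.4302 0.3076 0.0973] [33 31 30]
(np.float64(274.2937991531044), np.float64(246.8003932262501))
(np.float64(274.3972021038084), np.float64(270.47880003111953))
263 0 [0.483 0.313 0.435]
334 4 [0.392 0.317 0.446]
260 10 [0.477 0.328 0.429]
322 15 [0.4   0.328 0.437]
287 21 [0.436 0.339 0.428]
284 26 [0.439 0.34  0.422]
292 31 [0.428 0.341 0.419]
320 36 [0.403 0.324 0.413]
320 42 [0.401 0.328 0.408]
336 48 [0.385 0.32  0.402]
331 55 [0.389 0.323 0.394]
325 62 [0.395 0.325 0.386]
314 69 [0.405 0.331 0.378]
323 75 [0.398 0.322 0.369]
298 81 [0.425 0.331 0
[... 155 characters left out ...]
2 0.286 0.313]
296 112 [0.423 0.338 0.322]
316 116 [0.403 0.325 0.316]
337 120 [0.389 0.293 0.299]
295 125 [0.425 0.337 0.303]
332 129 [0.39  0.305 0.292]
291 135 [0.43  0.337 0.288]
325 144 [0.395 0.311 0.272]
309 150 [0.407 0.331 0.27 ]
297 158 [0.426 0.328 0.249]
323 163 [0.398 0.306 0.238]
298 169 [0.422 0.331 0.235]
279 175 [0.454 0.327 0.21 ]
323 180 [0.398 0.304 0.209]
307 186 [0.412 0.324 0.206]
289 192 [0.434 0.333 0.193]
289 198 [0.433 0.336 0.185]
295 204 [0.429 0.325 0.168]
304 211 [0.421 0.312 0.15 ]
302 221 [0.425 0.31  0.126]
300 239 [0.43  0.305 0.084]
(np.float64(300.2287268561487), np.float64(254.18097043110873)) (np.float64(300.6697499470326), np.float64(240.286924407761))
```

View pics/w3z.png

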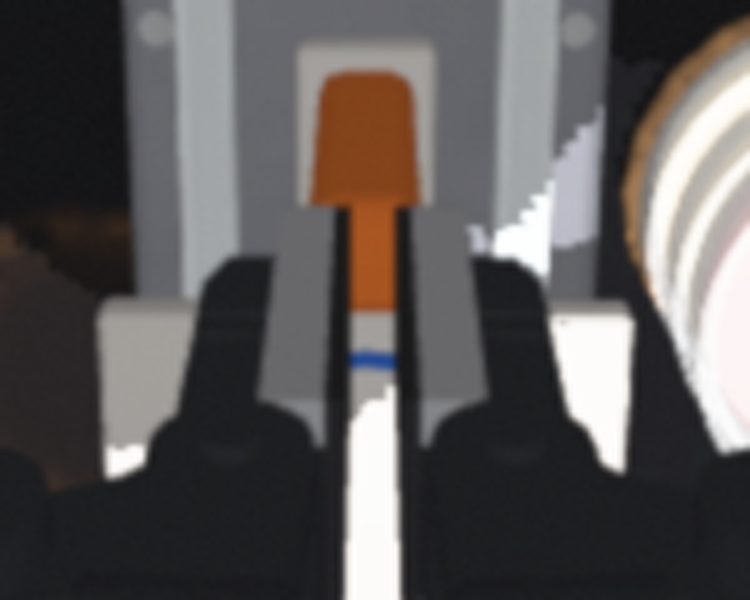

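Both cameras put the fingertips at about z 0.084, above the handle (top 0.071), though the stated geometry gives 0.040. So the fingers closed on air above the post. I'll trust the measurement: open, go lower, and regrip.

Call:
carry_out --pt "-0.1 0 0 0 0 0 40" --pt "-0.1 0 0 0 0 0 40" --pt "-0.1 0 0 0 0 0 40" --pt "-0.1 0 0.8 0 0 0 40" --pt "-0.1 0 1.6 0 0 0 40" --pt "-0.1 0 2.4 0 0 0 40" --pt "-0.1 0 3 0 0 0 40" --pt "-0.1 0 3 0 0 0 40"

```text
time: 5.2
position: [0.4342, 0.2945, 0.0194]
tcp_rot: [-3.141, -0.001, 2.916]
ft_force: [0.9, -0.5, -0.5]
opening: 0.034
```

```bash
python3 -c "
from fit import *
c=wrist('w4');W=world(c)
cv2.imwrite('pics/w4z.png',cv2.resize(c['image'][200:340,180:370],(760,560),interpolation=2))
from cell import ctrl
a=ctrl.camera('scene')['image'][150:300,190:350]
b=ctrl.camera('side')['image'][150:270,180:340]
cv2.imwrite('pics/m4.png',np.hstack([cv2.resize(a,(400,375)),cv2.resize(b,(400,375))]))"
```

```text
t 5.2 pos [0.4342 0.2945 0.0194] rpy [-3.1410e+00 -1.2000e-03  2.9159e+00] q [ 0.596  0.375 -0.305  0.892  0.001  0.821] F [ 0.91 -0.53 -0.51] open 0.034
```

View pics/w4z.png

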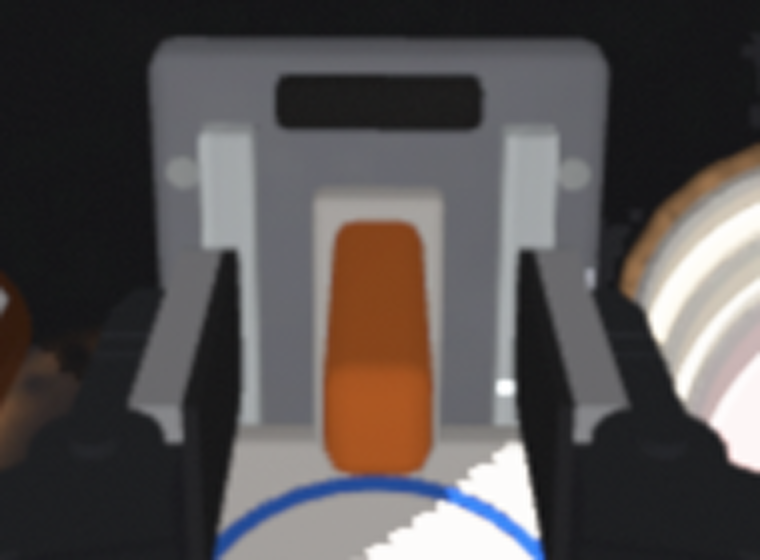

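View pics/m4.png

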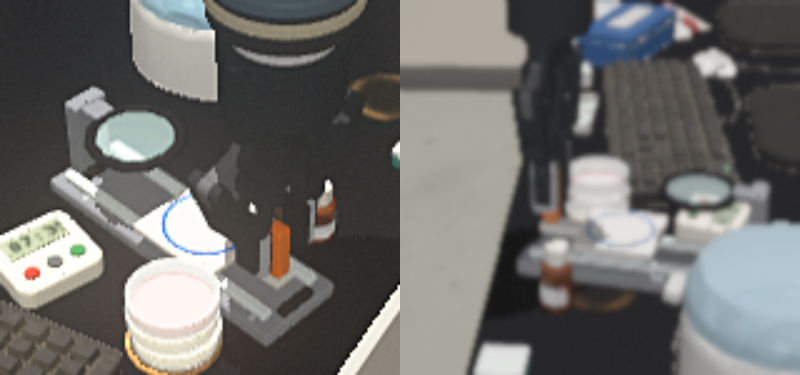

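```bash
python3 -c "
from fit import *
c=load('w4.npz');W=world(c)
for x,y in [(200,255),(195,262),(185,280),(170,320),(570,255),(575,270),(585,300)]:
    u,v=180+x//4,200+y//4; print(u,v,W[v,u].round(4))
"
```

```text
230 263 [0.4194 0.2764 0.0519]
228 265 [0.4191 0.2758 0.0543]
226 270 [0.4191 0.2756 0.0593]
222 280 [0.4192 0.2751 0.068 ]
322 263 [0.4287 0.3188 0.0527]
323 267 [0.4294 0.3187 0.0555]
326 275 [0.4288 0.3189 0.0642]
```

Tips measure z≈0.052, straddling the post. I'll lower 1 cm more and close.

Call:
carry_out --pt "0 0 0.5 0 0 0 40" --pt "0 0 1 0 0 0 40" --pt "0 0 1 0 0 0 40" --pt "0 0 1 0 0 0 20" --pt "0 0 1 0 0 0 5" --pt "0 0 1 0 0 0 0" --pt "0 0 1 0 0 0 0" --pt "0 0 1 0 0 0 0" --newtons 40

```text
time: 6.15
position: [0.4349, 0.2945, 0.0108]
tcp_rot: [-3.141, 0.0, 2.916]
ft_force: [-2.1, -5.2, 3.7]
opening: 0.011
```

Call:
carry_out --pt "0.4 0 0 0 0 0 0" --pt "0.9 0 0 0 0 0 0" --pt "1.4 0 0 0 0 0 0" --pt "1.9 0 0 0 0 0 0" --pt "2.4 0 0 0 0 0 0" --pt "2.9 0 0 0 0 0 0" --pt "3.3 0 0 0 0 0 0" --pt "3.4 0 0 0 0 0 0"

```text
time: 6.95
position: [0.4012, 0.3023, 0.0109]
tcp_rot: [-3.142, 0.0, 2.916]
ft_force: [1.2, -0.2, -2.4]
opening: 0.0113
```

```bash
python3 -c "
from fit import *
c=wrist('w5');fitall(c)"
```

```text
t 6.95 pos [0.4012 0.3023 0.0109] rpy [-3.1415e+00  1.0000e-04  2.9160e+00] q [ 0.646  0.343 -0.378  0.849 -0.     0.871] F [ 1.24 -0.22 -2.37] open 0.0113
ring 36 [35.3946 -7.7815 35.8778]
handletop 911 [0.3992 0.3026 0.0709] [0.39   0.2961 0.0671] [0.4075 0.3089 0.0743]
pinktop 675 [0.471  0.3601 0.0275] z 0.0476
plate ((453.224609375, 291.093505859375), (23.955785751342773, 34.46589660644531), 74.4825439453125)
```

Moved 34.6 mm so far; now small steps to find the stop.

Call:
carry_out --pt "0.1 0 0 0 0 0 0" --pt "0.2 0 0 0 0 0 0" --pt "0.3 0 0 0 0 0 0" --pt "0.4 0 0 0 0 0 0" --pt "0.5 0 0 0 0 0 0" --pt "0.6 0 0 0 0 0 0" --pt "0.6 0 0 0 0 0 0" --pt "0.6 0 0 0 0 0 0"

```text
time: 7.8
position: [0.3955, 0.3037, 0.0109]
tcp_rot: [3.142, 0.0, 2.916]
ft_force: [2.7, -0.7, -3.5]
opening: 0.0116
```

Call:
carry_out --pt "0.1 0 0 0 0 0 0" --pt "0.2 0 0 0 0 0 0" --pt "0.3 0 0 0 0 0 0" --pt "0.4 0 0 0 0 0 0" --pt "0.5 0 0 0 0 0 0" --pt "0.6 0 0 0 0 0 0" --pt "0.6 0 0 0 0 0 0" --pt "0.6 0 0 0 0 0 0"

```text
time: 8.6
position: [0.3947, 0.3039, 0.0112]
tcp_rot: [-3.141, 0.01, 2.913]
ft_force: [41.1, -12.4, -22.9]
opening: 0.0114
```

```bash
python3 -c "
from fit import *
c=wrist('w6');fitall(c)"
```

```text
t 8.6 pos [0.3947 0.3039 0.0112] rpy [-3.1408  0.0095  2.9133] q [ 0.662  0.33  -0.396  0.839 -0.008  0.89 ] F [ 41.08 -12.36 -22.85] open 0.0114
ring 13 [0.4294 0.2957 0.0071]
handletop 891 [0.3934 0.304  0.0709] [0.3839 0.2968 0.067 ] [0.4023 0.3102 0.0748]
pinktop 230 [0.4679 0.3595 0.0252] z 0.0479
plate ((447.7391662597656, 292.5323791503906), (24.17702293395996, 34.44356918334961), 73.16616821289062)
```

View pics/w6.png

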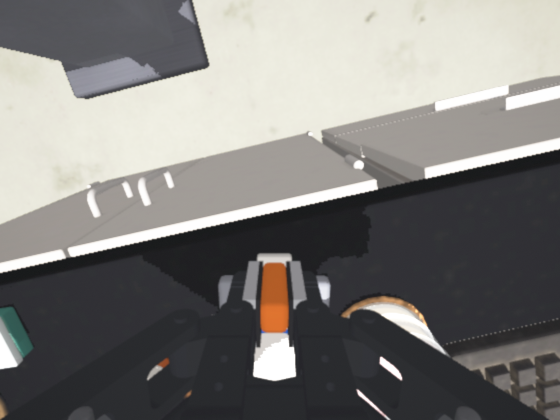

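The carriage is at its stop (43 N; moved 41 mm in total). I'll relax, open, and rise.

Call:
carry_out --pt "-0.1 0 0 0 0 0 0" --pt "-0.1 0 0 0 -0.0095 0 0" --pt "-0.1 0 0 0 -0.0095 0 30" --pt "-0.1 0 0 0 -0.0095 0 35" --pt "-0.1 0 -1 0 -0.0095 0 35" --pt "-0.1 0 -4 0 -0.0095 0 35" --pt "-0.1 0 -8 0 -0.0095 0 35" --pt "-0.1 0 -10 0 -0.0095 0 35" --newtons 20

```text
time: 9.45
position: [0.3954, 0.3047, 0.1149]
tcp_rot: [3.14, 0.021, 2.913]
ft_force: [0.5, -0.2, -0.2]
opening: 0.0301
```

```bash
python3 -c "
from fit import *
c=wrist('w7');fitall(c);rel([.4735,.3583,.15],-.23+np.pi/2);rel([.4735,.3583,.15],-.23-np.pi/2)"
```

```text
t 9.45 pos [0.3954 0.3047 0.1149] rpy [3.1397 0.0209 2.9135] q [ 0.667  0.233 -0.242  1.081 -0.015  0.895] F [ 0.46 -0.16 -0.25] open 0.0301
ring 320 [0.4596 0.2883 0.0299]
handletop 285 [0.3943 0.3038 0.0709] [0.3876 0.2973 0.0672] [0.402  0.3101 0.073 ]
pinktop 2674 [0.4731 0.3584 0.0301] z 0.0479
lens 24 [-89.2292  24.6799  93.0202]
plate ((459.88299560546875, 290.18109130859375), (53.08397674560547, 57.119667053222656), 75.82499694824219)
t 9.5 pos [0.3963 0.3054 0.117 ] rpy [3.1375 0.0226 2.9135] q [ 0.667  0.232 -0.239  1.083 -0.015  0.895] F [1.66 0.28 4.11] open 0.0295
shift cm [-6.4   6.91 -3.13]
turn [0.021  0.0145 1.5727]
t 9.5 pos [0.3963 0.3054 0.117 ] rpy [3.1375 0.0226 2.9135] q [ 0.667  0.232 -0.239  1.083 -0.015  0.895] F [1.66 0.28 4.11] open 0.0295
shift cm [-6.4   6.91 -3.13]
turn [-0.0145  0.021  -1.5688]
```

View pics/w7.png

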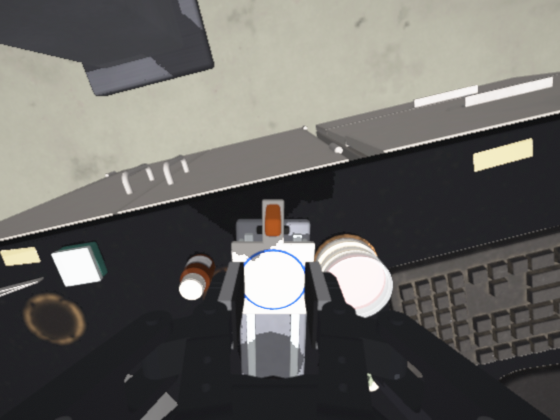

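Call:
carry_out --pt "-0.5 0.5 0 -0.0014 0.002 -0.15 60" --pt "-1.2 1.3 0 -0.0028 0.004 -0.3 75" --pt "-2 2.2 0 -0.004 0.006 -0.45 83" --pt "-3 3.2 0 -0.0055 0.008 -0.6 83" --pt "-4 4.3 0 -0.007 0.01 -0.75 83" --pt "-5 5.4 0 -0.0083 0.012 -0.9 83" --pt "-6 6.4 0 -0.0097 0.014 -1.05 83" --pt "-6.4 6.9 0 -0.011 0.016 -1.2 83"

```text
time: 10.3
position: [0.4748, 0.3588, 0.1191]
tcp_rot: [-3.139, 0.006, -2.164]
ft_force: [-0.5, -1.1, -0.4]
opening: 0.0711
```

```bash
python3 -c "
from h import *
rel([.4733,.3584,.09],-.23-np.pi/2)"
```

```text
t 10.3 pos [0.4748 0.3588 0.1191] rpy [-3.1391  0.0057 -2.1637] q [ 0.647  0.431  0.047  1.181 -0.    -0.331] F [-0.46 -1.12 -0.38] open 0.0711
shift cm [0.13 0.11 2.91]
turn [-0.0035  0.0052 -0.3629]
```

Call:
carry_out --pt "0.1 0.1 1 -0.0015 0.002 -0.15 83" --pt "0.13 0.11 2 -0.003 0.004 -0.3 83" --pt "0.13 0.11 3 -0.0035 0.0052 -0.363 83" --pt "0.13 0.11 4 -0.0035 0.0052 -0.363 83" --pt "0.13 0.11 5 -0.0035 0.0052 -0.363 83" --pt "0.13 0.11 5.9 -0.0035 0.0052 -0.363 83" --pt "0.13 0.11 5.9 -0.0035 0.0052 -0.363 83" --pt "0.13 0.11 5.9 -0.0035 0.0052 -0.363 83"

```text
time: 11.1
position: [0.4735, 0.3584, 0.0601]
tcp_rot: [3.141, -0.0, -1.801]
ft_force: [-0.2, -0.1, 0.5]
opening: 0.0705
```

```bash
python3 -c "
from fit import *
c=wrist('w8');fitall(c);rel([.4733,.3584,.0],-.23-np.pi/2)"
```

```text
t 11.1 pos [0.4735 0.3584 0.0601] rpy [ 3.1415e+00 -1.0000e-04 -1.8015e+00] q [ 0.648  0.468 -0.048  1.055  0.    -0.692] F [-0.18 -0.09  0.51] open 0.0705
ring 1332 [0.459  0.2884 0.0299]
handletop 680 [0.3969 0.3027 0.0711] [0.3892 0.2965 0.067 ] [0.4031 0.3096 0.0736]
pinktop 7013 [0.4736 0.3577 0.0302] z 0.0481
lens 14789 [0.5642 0.2637 0.0349]
plate ((476.0787353515625, 264.0284118652344), (81.18496704101562, 40.59730529785156), 33.03770446777344)
t 11.15 pos [0.4737 0.3586 0.0605] rpy [-3.1413e+00  3.0000e-04 -1.8013e+00] q [ 0.648  0.468 -0.048  1.055  0.    -0.692] F [ 0.05 -0.58 -0.4 ] open 0.0709
shift cm [0.03 0.03 6.05]
turn [-0.0003  0.0003 -0.0005]
```

View pics/w8.png

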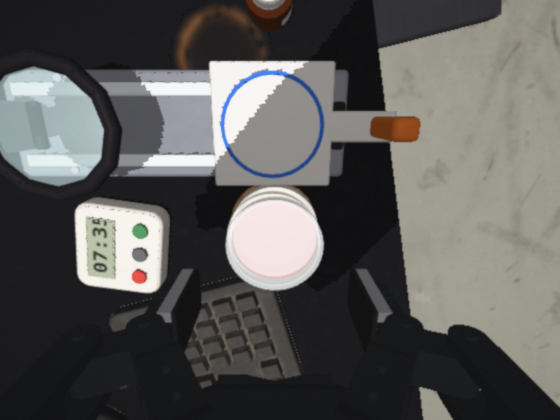

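The fingers straddle the dish at (275,242), with tips at about (190,270) and (357,270). I'll measure the tip height at this opening.

```bash
python3 -c "
from fit import *
c=load('w8.npz');W=world(c)
near=(c['z_map']<.16)&(c['z_map']>0)
for v in range(262,300,3):
    a=[(u,W[v,u].round(4)) for u in (178,184,190,194,354,360,366,372) if near[v,u]]
    print(v,[(u,w.tolist()) for u,w in a])
m=near&(np.arange(420)[:,None]<320);print('lowest',np.sort(W[...,2][m])[:20].round(4))
v,u=np.nonzero(m);k=np.argsort(W[...,2][m])[:10];print(u[k],v[k])
m=(abs(W[...,0]-.4736)<.05)&(abs(W[...,1]-.355)<.05)&(W[...,2]>.012)&(W[...,2]<.035)
"
```

```text
262 []
265 []
268 []
271 [(184, [0.5102, 0.3374, 0.1022]), (190, [0.5084, 0.3388, 0.1004]), (194, [0.5066, 0.3391, 0.1006]), (354, [0.4366, 0.3553, 0.1009]), (360, [0.4341, 0.3556, 0.1016]), (366, [0.4314, 0.3565, 0.101])]
274 [(184, [0.5099, 0.338, 0.104]), (190, [0.5072, 0.3383, 0.1045]), (194, [0.5058, 0.3391, 0.1037]), (354, [0.4369, 0.3565, 0.1014]), (360, [0.4347, 0.3557, 0.104]), (366, [0.432, 0.3566, 0.1034])]
277 [(178, [0.5119, 0.3377, 0.1064]), (184, [0.5096, 0.3385, 0.1058]), (190, [0.5064, 0.3384, 0.1074]), (194, [0.5059, 0.3402, 0.1044]), (354, [0.4374, 0.3568, 0.1036]), (360, [0.4352, 0.3562, 0.1054]), (366, [0.4328, 0.3562, 0.1064])]
280 [(178, [0.5115, 0.3382, 0.1083]), (184, [0.5091, 0.3388, 0.1081]), (190, [0.5063, 0.3391, 0.1088]), (194, [0.5064, 0.3417, 0.1043]), (354, [0.4377, 0.3582, 0.1036]), (360, [0.4359, 0.3558, 0.1086]), (366, [0.4336, 0.3559, 0.1093]), (372, [0.4311, 0.3565, 0.1093])]
283 [(178, [0.5099, 0.3374, 0.1127]), (184, [0.5079, 0.3385, 0.1117]), (190, [0.5059, 0.3396, 0.1106]), (194, [0.507, 0.3432, 0.104]), (354, [0.4378, 0.3599, 0.1033]), (360,
[... 936 characters left out ...]
5062, 0.3398, 0.1194]), (190, [0.5064, 0.3435, 0.1136]), (194, [0.5074, 0.3472, 0.1075]), (354, [0.439, 0.3647, 0.1051]), (360, [0.4377, 0.36, 0.1131]), (366, [0.4366, 0.3555, 0.1205]), (372, [0.4345, 0.3556, 0.1211])]
298 [(178, [0.5074, 0.3389, 0.1227]), (184, [0.506, 0.3404, 0.1207]), (190, [0.5072, 0.3452, 0.1129]), (194, [0.5083, 0.3492, 0.1064]), (354, [0.4394, 0.3657, 0.1059]), (360, [0.4381, 0.3608, 0.1139]), (366, [0.4372, 0.3555, 0.1224]), (372, [0.4352, 0.3551, 0.1238])]
lowest [0.0433 0.0434 0.0435 0.0436 0.0436 0.0436 0.0437 0.0437 0.0437 0.0438
 0.0438 0.0438 0.0439 0.0439 0.0439 0.0441 0.0441 0.0441 0.0442 0.0442]
[277 258 261 272 276 259 273 263 269 267] [0 0 0 1 0 0 1 0 2 3]
```

Call:
carry_out --pt "0 0 1 0 0 0 83" --pt "0 0 2 0 0 0 83" --pt "0 0 3 0 0 0 83" --pt "0 0 4 0 0 0 83" --pt "0 0 5 0 0 0 83" --pt "0 0 5.5 0 0 0 83" --pt "0 0 5.8 0 0 0 83" --pt "0 0 5.8 0 0 0 83"

```text
time: 11.95
position: [0.4736, 0.3585, 0.0022]
tcp_rot: [-3.142, 0.0, -1.801]
ft_force: [0.6, 1.1, -0.9]
opening: 0.0708
```

```bash
python3 -c "
from fit import *
c=wrist('w9');fitall(c);W=world(c)
cv2.imwrite('pics/w9.png',c['image'])
for v in range(265,290,3):
    print(v,[(u,W[v,u].round(4).tolist()) for u in (178,184,190,194,354,360,366) if 0<c['z_map'][v,u]<.16])
from cell import ctrl
c=ctrl.camera('side');np.savez('side9.npz',**c);cv2.imwrite('pics/side9.png',cv2.resize(c['image'][180:250,210:330],(780,455),interpolation=2))"
```

```text
t 11.95 pos [0.4736 0.3585 0.0022] rpy [-3.1416  0.     -1.8013] q [ 0.648  0.517 -0.129  0.926  0.    -0.692] F [ 0.65  1.07 -0.85] open 0.0708
ring 2684 [0.4591 0.2884 0.0299]
handletop 1770 [0.3974 0.3026 0.071 ] [0.3886 0.2966 0.067 ] [0.4037 0.3098 0.0736]
pinktop 13640 [0.4748 0.3575 0.031 ] z 0.0481
lens 4178 [0.5647 0.2635 0.0351]
plate ((476.15264892578125, 264.06768798828125), (79.6029281616211, 39.84120178222656), 33.13098907470703)
265 []
268 []
271 [(184, [0.5109, 0.338, 0.0431]), (190, [0.5084, 0.3388, 0.0426]), (194, [0.5066, 0.3391, 0.0428]), (354, [0.4367, 0.3555, 0.0427]), (360, [0.4342, 0.3556, 0.0436]), (366, [0.4313, 0.3573, 0.0418])]
274 [(184, [0.5101, 0.3381, 0.046]), (190, [0.5079, 0.3391, 0.0451]), (194, [0.506, 0.3393, 0.0454]), (354, [0.4372, 0.3558, 0.0449]), (360, [0.4348, 0.3559, 0.0457]), (366, [0.4323, 0.3561, 0.0463])]
277 [(178, [0.512, 0.3378, 0.0484]), (184, [0.5096, 0.3384, 0.0483]), (190, [0.5071, 0.3391, 0.0481]), (194, [0.506, 0.3402, 0.0467]), (354, [0.4374, 0.3576, 0.0442]), (360, [0.4355, 0.3556, 0.0486]), (366, [0.433, 0.3563, 0.0485])]
28
[... 226 characters left out ...]
)]
283 [(178, [0.5101, 0.3376, 0.0545]), (184, [0.5077, 0.3382, 0.0545]), (190, [0.5063, 0.3399, 0.0522]), (194, [0.5064, 0.3424, 0.0479]), (354, [0.438, 0.36, 0.0453]), (360, [0.4368, 0.3553, 0.0537]), (366, [0.4345, 0.3555, 0.0544])]
286 [(178, [0.5103, 0.3387, 0.0551]), (184, [0.508, 0.3393, 0.0549]), (190, [0.5059, 0.3403, 0.054]), (194, [0.5074, 0.3445, 0.0465]), (354, [0.4383, 0.361, 0.046]), (360, [0.4371, 0.3563, 0.0543]), (366, [0.435, 0.3558, 0.0561])]
289 [(178, [0.5094, 0.3386, 0.0579]), (184, [0.507, 0.3391, 0.0581]), (190, [0.5068, 0.3422, 0.0531]), (194, [0.5071, 0.345, 0.0483]), (354, [0.4386, 0.3622, 0.0466]), (360, [0.4373, 0.3577, 0.0543]), (366, [0.4357, 0.3555, 0.0586])]
```

View pics/w9.png

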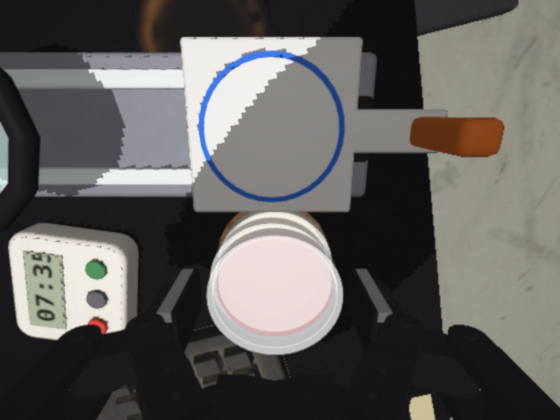

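View pics/side9.png

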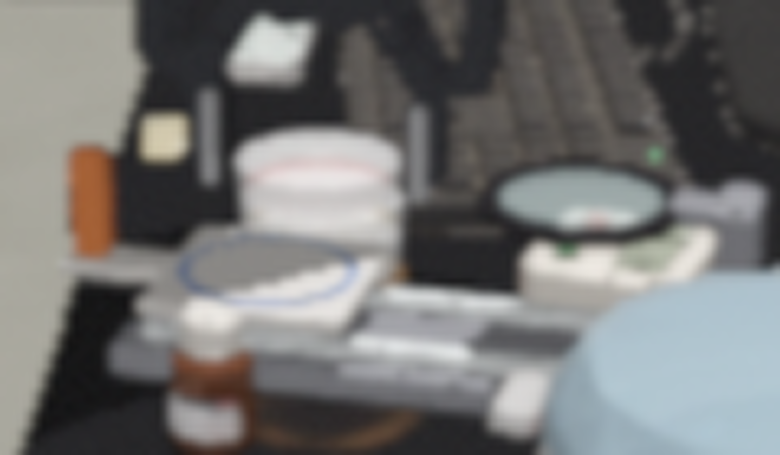

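```bash
python3 -c "
from h import *
c=load('side9.npz')
for z in (.035,.04,.045,.05): print(z,[np.round(proj(c,[x,y,z]),1) for x,y in ((.5117,.350),(.4355,.367))])
W=world(c)
for u0,v0 in ((418,190),(418,150),(208,175),(208,130)): print(W[180+int(v0/6.5),210+int(u0/6.5)].round(4))
"
```

```text
0.035 [array([274.1, 210.4]), array([243.1, 207.6])]
0.04 [array([274.1, 208.4]), array([243. , 205.7])]
0.045 [array([274.1, 206.5]), array([243. , 203.8])]
0.05 [array([274.2, 204.5]), array([242.9, 201.8])]
[0.5114 0.3424 0.0414]
[0.5113 0.3391 0.0578]
[0.4338 0.3572 0.0428]
[0.4342 0.3562 0.0586]
```

Side and wrist views agree the tips are at about z 0.038–0.042 and will swing roughly 3 mm lower on closing. I'll raise 2 mm for margin over the middle dish, then close gently.

Call:
carry_out --pt "0 0 -0.2 0 0 0 80" --pt "0 0 -0.2 0 0 0 77" --pt "0 0 -0.2 0 0 0 74" --pt "0 0 -0.2 0 0 0 71" --pt "0 0 -0.2 0 0 0 69" --pt "0 0 -0.2 0 0 0 67" --pt "0 0 -0.2 0 0 0 66" --pt "0 0 -0.2 0 0 0 66" --newtons 20

```text
time: 12.85
position: [0.474, 0.3588, 0.0051]
tcp_rot: [-3.141, 0.001, -1.801]
ft_force: [-0.7, -1.3, 5.5]
opening: 0.0592
```

```bash
python3 -c "
from fit import *
c=wrist('w10');fitall(c);W=world(c)
for v in range(268,280,2):
    print(v,[(u,W[v,u].round(4).tolist()) for u in (196,200,204,344,348,352) if 0<c['z_map'][v,u]<.16])
"
```

```text
t 12.85 pos [0.474  0.3588 0.0051] rpy [-3.1408e+00  9.0000e-04 -1.8013e+00] q [ 0.648  0.514 -0.125  0.931 -0.    -0.692] F [-0.71 -1.27  5.49] open 0.0592
ring 2593 [0.4591 0.2884 0.0299]
handletop 1672 [0.3974 0.3026 0.071 ] [0.3892 0.2964 0.067 ] [0.4037 0.3099 0.074 ]
pinktop 13129 [0.4744 0.3577 0.031 ] z 0.0481
lens 5277 [0.5636 0.264  0.0342]
plate ((476.3395080566406, 264.015380859375), (79.54825592041016, 39.88096618652344), 33.27327346801758)
268 [(196, [0.507, 0.3397, 0.0422]), (200, [0.5051, 0.3399, 0.0426]), (204, [0.5034, 0.3405, 0.0423]), (344, [0.4408, 0.3547, 0.0431]), (348, [0.439, 0.3553, 0.0427]), (352, [0.4373, 0.3553, 0.0436])]
270 [(196, [0.5061, 0.3392, 0.0454]), (200, [0.5048, 0.3403, 0.044]), (204, [0.503, 0.3406, 0.0442]), (344, [0.4413, 0.3545, 0.0453]), (348, [0.4395, 0.3549, 0.0453]), (352, [0.4376, 0.3559, 0.0442])]
272 [(196, [0.506, 0.3397, 0.0464]), (200, [0.5041, 0.34, 0.0467]), (204, [0.5024, 0.3405, 0.0466]), (344, [0.4417, 0.3542, 0.0475]), (348, [0.4397, 0.3558, 0.0454]), (352, [0.4383, 0.3549, 0.0476])]
274 [(196, [0.5053, 0.3396, 0.0489]), (200, [0.5041, 0.3405, 0.0476]), (204, [0.5023, 0.3409, 0.0478]), (344, [0.4421, 0.3539, 0.0496]), (348, [0.4403, 0.3549, 0.0486]), (352, [0.4385, 0.3555, 0.0483])]
276 [(196, [0.5053, 0.3401, 0.0496]), (200, [0.503, 0.3398, 0.0512]), (204, [0.5017, 0.3407, 0.0501]), (344, [0.4422, 0.3549, 0.0495]), (348, [0.4406, 0.355, 0.05]), (352, [0.439, 0.3549, 0.051])]
278 [(196, [0.505, 0.3403, 0.0512]), (200, [0.503, 0.3403, 0.052]), (204, [0.5012, 0.3406, 0.0523]), (344, [0.4425, 0.3554, 0.0504]), (348, [0.441, 0.355, 0.0517]), (352, [0.4393, 0.3555, 0.0516])]
```

View pics/w10.png

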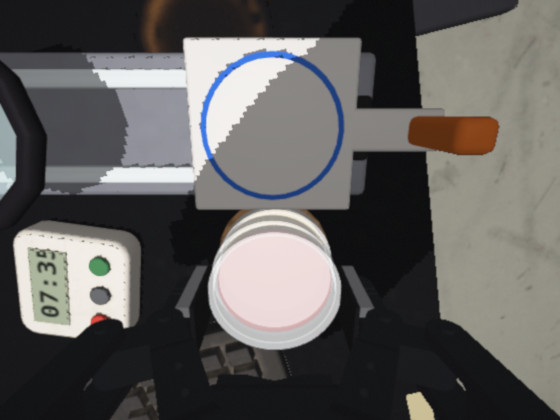

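Gripped at 59.2 mm, with about 5 N of downward load on the stack from the finger swing. I'll relax that with a hold at the measured pose before sliding.

Call:
carry_out --pt "0 0 0 0 0 0 66" --pt "0 0 0 0 0 0 66" --pt "0 0 0 0 0 0 66" --pt "0 0 0 0 0 0 66" --pt "0 0 0 0 0 0 66" --pt "0 0 0 0 0 0 66" --pt "0 0 0 0 0 0 66" --pt "0 0 0 0 0 0 66"

```text
time: 13.7
position: [0.474, 0.3588, 0.0051]
tcp_rot: [-3.141, 0.001, -1.801]
ft_force: [-0.1, -0.8, 3.1]
opening: 0.0593
```

```bash
python3 -c "
from h import *
from cell import ctrl
for i in range(4): ctrl.camera('wrist'); s=st()
rel([.4591,.2884,s['position'][2]],-.23-np.pi/2)
"
```

```text
t 13.75 pos [0.474  0.3588 0.0052] rpy [-3.1407e+00  1.1000e-03 -1.8013e+00] q [ 0.648  0.514 -0.125  0.931  0.    -0.692] F [-1.17 -0.21  3.11] open 0.0594
t 13.8 pos [0.474  0.3588 0.0051] rpy [-3.1408e+00  1.0000e-03 -1.8013e+00] q [ 0.648  0.514 -0.125  0.931 -0.    -0.692] F [ 0.23 -0.13  3.81] open 0.0594
t 13.85 pos [0.474  0.3588 0.0051] rpy [-3.1408e+00  1.0000e-03 -1.8013e+00] q [ 0.648  0.514 -0.125  0.931  0.    -0.692] F [-0.91  0.06  2.97] open 0.0593
t 13.9 pos [0.474  0.3588 0.0051] rpy [-3.1408e+00  1.0000e-03 -1.8012e+00] q [ 0.648  0.514 -0.125  0.931  0.    -0.692] F [-0.02  0.53  3.41] open 0.0595
t 13.9 pos [0.474  0.3588 0.0051] rpy [-3.1408e+00  1.0000e-03 -1.8012e+00] q [ 0.648  0.514 -0.125  0.931  0.    -0.692] F [-0.02  0.53  3.41] open 0.0595
shift cm [ 7.2  -0.16 -0.01]
turn [-0.0008  0.001  -0.0004]
```

Call:
carry_out --pt "0 0 -0.02 0 0 0 66" --pt "0 0 -0.04 0 0 0 66" --pt "0 0 -0.06 0 0 0 66" --pt "0 0 -0.06 0 0 0 66" --pt "0 0 -0.06 0 0 0 66" --pt "0 0 -0.06 0 0 0 66" --pt "0 0 -0.06 0 0 0 66" --pt "0 0 -0.06 0 0 0 66"

```text
time: 14.7
position: [0.474, 0.3588, 0.0057]
tcp_rot: [-3.141, 0.001, -1.801]
ft_force: [0.8, -0.5, -0.1]
opening: 0.0596
```

```bash
python3 -c "
from h import *
from cell import ctrl
for i in range(4): ctrl.camera('wrist'); s=st()
"
```

```text
t 14.75 pos [0.474  0.3588 0.0057] rpy [-3.1408e+00  1.0000e-03 -1.8012e+00] q [ 0.648  0.513 -0.124  0.932  0.    -0.692] F [ 0.02 -0.43 -0.04] open 0.0596
t 14.8 pos [0.474  0.3588 0.0057] rpy [-3.1408e+00  1.0000e-03 -1.8012e+00] q [ 0.648  0.513 -0.124  0.932  0.    -0.692] F [-0.34  0.25 -0.37] open 0.0597
t 14.85 pos [0.474  0.3588 0.0057] rpy [-3.1408e+00  1.0000e-03 -1.8013e+00] q [ 0.648  0.513 -0.124  0.932  0.    -0.692] F [-0.17 -0.28  0.09] open 0.0595
t 14.9 pos [0.474  0.3588 0.0057] rpy [-3.1408e+00  1.0000e-03 -1.8013e+00] q [ 0.648  0.513 -0.124  0.932  0.    -0.692] F [-0.36  0.02 -0.8 ] open 0.0593
```

The load is now zero. I'll slide the dish level towards the ring.

Call:
carry_out --pt "0.2 0 0 0 0 0 66" --pt "0.6 0 0 0 0 0 66" --pt "1.1 0 0 0 0 0 66" --pt "1.7 -0.03 0 0 0 0 66" --pt "2.3 -0.06 0 0 0 0 66" --pt "2.8 -0.08 0 0 0 0 66" --pt "3.1 -0.09 0 0 0 0 66" --pt "3.2 -0.09 0 0 0 0 66"

```text
time: 15.7
position: [0.4676, 0.3271, 0.0058]
tcp_rot: [-3.141, 0.001, -1.802]
ft_force: [-0.3, 0.1, -0.3]
opening: 0.0596
```

```bash
python3 -c "
from fit import *
c=wrist('w11');fitall(c,(.4665,.328));rel([.4591,.2884,.0057],-.23-np.pi/2)
"
```

```text
t 15.7 pos [0.4676 0.3271 0.0058] rpy [-3.1407e+00  1.0000e-03 -1.8016e+00] q [ 0.61   0.469 -0.196  0.904  0.    -0.73 ] F [-0.31  0.08 -0.25] open 0.0596
ring 1626 [0.4592 0.2888 0.0299]
handletop 1293 [0.3971 0.3018 0.0709] [0.3891 0.2961 0.067 ] [0.4034 0.3089 0.0738]
pinktop 13116 [0.4674 0.326  0.0308] z 0.0487
lens 8322 [0.5637 0.2634 0.0346]
plate ((455.94091796875, 271.4889221191406), (36.08321762084961, 70.68099212646484), 75.3672866821289)
t 15.75 pos [0.4676 0.3272 0.0058] rpy [-3.1407e+00  1.0000e-03 -1.8015e+00] q [ 0.611  0.47  -0.196  0.904  0.    -0.729] F [-0.55 -0.4  -0.23] open 0.0597
shift cm [ 3.97 -0.06  0.  ]
turn [-0.0009  0.001  -0.0007]
```

View pics/w11.png

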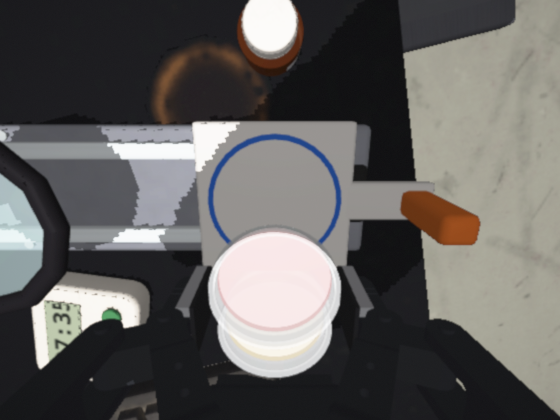

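The dish is held level, the lower dishes are undisturbed, and 38.5 mm remains.

Call:
carry_out --pt "0.2 0 0 0 0 0 66" --pt "0.7 0 0 0 0 0 66" --pt "1.4 0 0 0 0 0 66" --pt "2.1 -0.02 0 0 0 0 66" --pt "2.8 -0.04 0 0 0 0 66" --pt "3.4 -0.04 0 0 0 0 66" --pt "3.7 -0.04 0 0 0 0 66" --pt "3.75 -0.04 0 0 0 0 66"

```text
time: 16.55
position: [0.4593, 0.2902, 0.0058]
tcp_rot: [-3.141, 0.001, -1.802]
ft_force: [0.1, 0.4, 0.1]
opening: 0.0595
```

```bash
python3 -c "
from fit import *
c=wrist('w12');fitall(c,(.459,.289))
W=world(c);m=(abs(W[...,2]-.033)<.004)&(np.hypot(W[...,0]-.4737,W[...,1]-.358)<.034);P=W[m];print(m.sum(),P[:,2].mean());h=cv2.convexHull((P[:,:2]*1000).astype(np.float32))[:,0]/1000;print('mid',circ(h,)[0].round(4))
from cell import ctrl
c=ctrl.camera('scene');np.savez('scene12.npz',**c);a=c['image'][190:310,190:350];cv2.imwrite('pics/s12.png',cv2.resize(a,(800,600),interpolation=2))
"
```

```text
t 16.55 pos [0.4593 0.2902 0.0058] rpy [-3.1407e+00  1.0000e-03 -1.8019e+00] q [ 0.563  0.42  -0.275  0.874  0.    -0.776] F [0.08 0.41 0.1 ] open 0.0595
ring 738 [0.4594 0.2898 0.0307]
handletop 580 [0.3962 0.299  0.07  ] [0.3889 0.2959 0.067 ] [0.4033 0.3054 0.0727]
pinktop 13130 [0.4591 0.2891 0.0309] z 0.0487
lens 8748 [0.5633 0.2622 0.0339]
plate ((436.8030090332031, 275.3486022949219), (39.2311897277832, 109.98121643066406), 67.90027618408203)
2564 0.03312193619411516
mid [0.4747 0.3565 0.03  ]
```

View pics/w12.png

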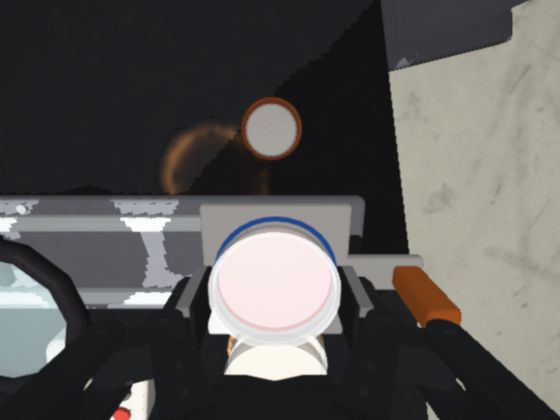

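View pics/s12.png

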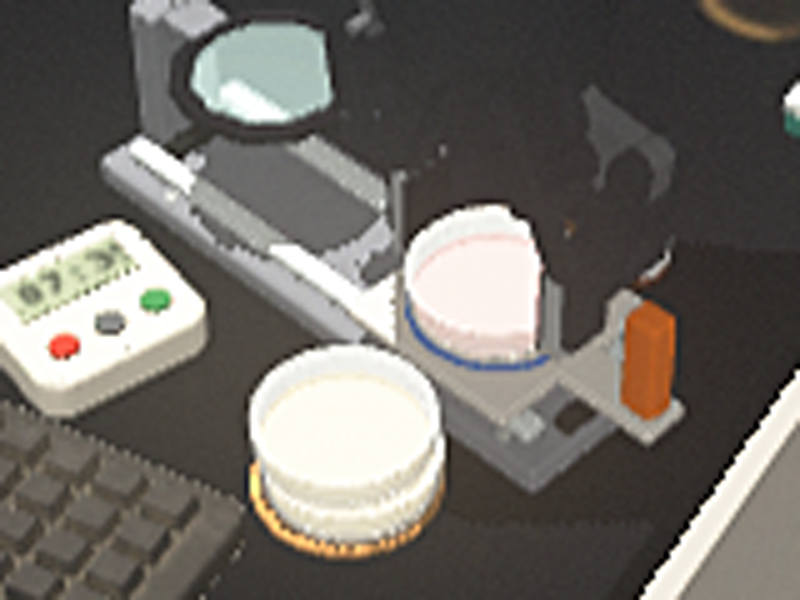

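Call:
carry_out --pt "0.05 0 0.05 0 0 0 66" --pt "0.05 0 0.1 0 0 0 66" --pt "0.05 0 0.15 0 0 0 66" --pt "0.05 0 0.2 0 0 0 66" --pt "0.05 0 0.22 0 0 0 66" --pt "0.05 0 0.23 0 0 0 66" --pt "0.05 0 0.23 0 0 0 66" --pt "0.05 0 0.23 0 0 0 66"

```text
time: 17.45
position: [0.4593, 0.2902, 0.0035]
tcp_rot: [-3.141, 0.001, -1.802]
ft_force: [-0.7, 0.7, 2.3]
opening: 0.0594
```

```bash
python3 -c "
from fit import *
c=wrist('w13');fitall(c,(.459,.289));st()
"
```

```text
t 17.45 pos [0.4593 0.2902 0.0035] rpy [-3.1406e+00  1.3000e-03 -1.8016e+00] q [ 0.563  0.422 -0.278  0.869  0.    -0.777] F [-0.75  0.69  2.31] open 0.0594
ring 719 [0.4595 0.29   0.0309]
handletop 458 [0.3955 0.2985 0.0698] [0.3893 0.2953 0.067 ] [0.403  0.3042 0.0732]
pinktop 13024 [0.4595 0.2889 0.031 ] z 0.0466
lens 8236 [0.5607 0.2614 0.0314]
plate ((436.7077941894531, 275.4157409667969), (38.95811462402344, 110.16827392578125), 67.66097259521484)
t 17.5 pos [0.4593 0.2902 0.0035] rpy [-3.1407e+00  1.3000e-03 -1.8016e+00] q [ 0.563  0.423 -0.278  0.869  0.    -0.777] F [-1.23 -0.42  1.85] open 0.0594
```

Contact with the plate is light (about 2 N). Releasing and rising to inspect.

Call:
carry_out --pt "0.07 0 0 0 0 0 66" --pt "0.07 0 0 0 0 0 68" --pt "0.07 0 0 0 0 0 72" --pt "0.07 0 0 0 0 0 77" --pt "0.07 0 0 0 0 0 80" --pt "0.07 0 0 0 0 0 80" --pt "0.07 0 -1 0 0 0 80" --pt "0.07 0 -3 0 0 0 80"

```text
time: 18.3
position: [0.4583, 0.289, 0.0333]
tcp_rot: [3.141, -0.0, -1.802]
ft_force: [0.1, 1.3, 1.2]
opening: 0.0684
```

```bash
python3 -c "
from fit import *
c=wrist('w14');fitall(c,(.459,.289))
cv2.imwrite('pics/w14.png',c['image'])
"
```

```text
t 18.3 pos [0.4583 0.289  0.0333] rpy [ 3.1409e+00 -3.0000e-04 -1.8015e+00] q [ 0.562  0.392 -0.24   0.94   0.    -0.778] F [0.15 1.31 1.21] open 0.0684
ring 393 [0.4595 0.29   0.0312]
handletop 693 [0.3966 0.3014 0.0708] [0.3895 0.2957 0.067 ] [0.403  0.3092 0.073 ]
pinktop 8893 [0.4593 0.2883 0.0303] z 0.0465
lens 12254 [0.5641 0.2629 0.0348]
plate ((474.8409118652344, 352.1507568359375), (51.07813262939453, 59.9542121887207), 88.62702178955078)
```

View pics/w14.png

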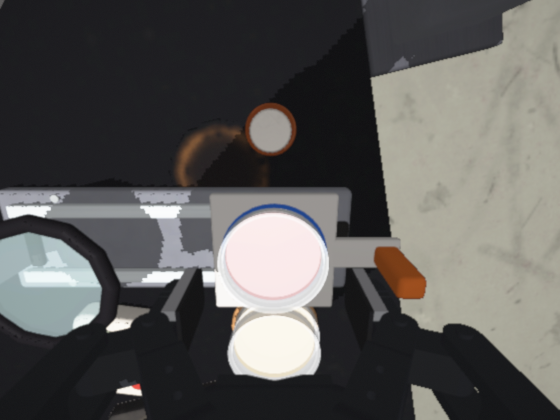

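The dish is at (.4593,.2883) against the ring at (.4590,.2885), so it is centred. Next, go up and over to the handle.

Call:
carry_out --pt "0 0 -2 0 0 0 80" --pt "0 0 -5 0 0 0.1 80" --pt "0 0 -7 0 0 0.25 60" --pt "0 0 -7 0 0 0.4 50" --pt "0 0 -7 0 0 0.55 40" --pt "0 0 -7 0 0 0.7 40" --pt "0 0 -7 0 0 0.85 40" --pt "0 0 -7 0 0 1 40"

```text
time: 19.15
position: [0.46, 0.29, 0.108]
tcp_rot: [3.14, 0.005, -2.808]
ft_force: [1.0, 0.5, 0.4]
opening: 0.0343
```

```bash
python3 -c "
from h import *
rel([.3957,.3033,.07],-.23+np.pi)"
```

```text
t 19.15 pos [0.46  0.29  0.108] rpy [ 3.1402  0.0047 -2.8077] q [ 0.562  0.334 -0.123  1.109  0.     0.229] F [0.99 0.52 0.44] open 0.0343
shift cm [5.66 3.36 3.78]
turn [0.0026 0.0042 0.5638]
```

Call:
carry_out --pt "1 0.6 0 0.001 0.001 0.14 40" --pt "2.2 1.3 0 0.001 0.002 0.28 40" --pt "3.4 2 0 0.002 0.003 0.42 40" --pt "4.6 2.7 0 0.0026 0.0042 0.564 40" --pt "5.4 3.2 1 0.0026 0.0042 0.564 40" --pt "5.66 3.36 2.5 0.0026 0.0042 0.564 40" --pt "5.66 3.36 3.5 0.0026 0.0042 0.564 40" --pt "5.66 3.36 3.5 0.0026 0.0042 0.564 40"

```text
time: 19.95
position: [0.3952, 0.3029, 0.0721]
tcp_rot: [-3.14, -0.001, 2.912]
ft_force: [0.6, 0.5, 1.4]
opening: 0.0343
```

```bash
python3 -c "
from fit import *
c=wrist('w15');fitall(c,(.459,.289))
cv2.imwrite('pics/w15.png',c['image'])
rel([.3957,.3033,.011],-.23+np.pi)"
```

```text
t 19.95 pos [0.3952 0.3029 0.0721] rpy [-3.1404e+00 -9.0000e-04  2.9115e+00] q [ 0.654  0.277 -0.299  0.997 -0.     0.884] F [0.58 0.5  1.43] open 0.0343
ring 264 [0.4595 0.2884 0.0296]
handletop 428 [0.3943 0.3037 0.0709] [0.3878 0.2972 0.0672] [0.4021 0.31   0.0738]
pinktop 4572 [0.4591 0.289  0.0302] z 0.0464
plate ((463.7975769042969, 365.9580993652344), (41.62449645996094, 41.12510299682617), 5.451344966888428)
t 20.0 pos [0.3956 0.3031 0.0728] rpy [-3.1411e+00 -4.0000e-04  2.9113e+00] q [ 0.654  0.276 -0.297  0.998 -0.     0.884] F [-0.23 -0.57 -0.27] open 0.0341
shift cm [-0.    0.03  6.18]
turn [-0.0005 -0.0004 -0.0003]
```

View pics/w15.png

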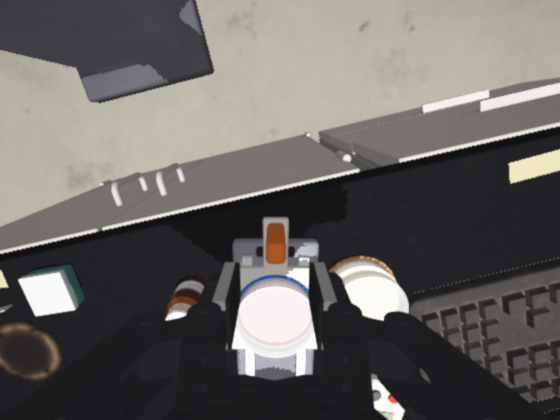

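Call:
carry_out --pt "0 0.03 1.5 0 0 0 40" --pt "0 0.03 3 0 0 0 40" --pt "0 0.03 4.5 0 0 0 40" --pt "0 0.03 5.8 0 0 0 40" --pt "0 0.03 6.2 0 0 0 40" --pt "0 0.03 6.2 0 0 0 25" --pt "0 0.03 6.2 0 0 0 18" --pt "0 0.03 6.2 0 0 0 10" --newtons 30

```text
time: 20.8
position: [0.3962, 0.3035, 0.0118]
tcp_rot: [3.142, 0.001, 2.911]
ft_force: [-1.6, -3.0, 3.0]
opening: 0.0113
```

Call:
carry_out --pt "0 0 0 0 0 0 5" --pt "0 0 0 0 0 0 0" --pt "0 0 0 0 0 0 0" --pt "0 0 0 0 0 0 0" --pt "0 0 0 0 0 0 0" --pt "0 0 0 0 0 0 0" --pt "0 0 0 0 0 0 0" --pt "0 0 0 0 0 0 0"

```text
time: 21.6
position: [0.3962, 0.3035, 0.0118]
tcp_rot: [3.142, 0.001, 2.911]
ft_force: [-0.4, -1.9, -1.3]
opening: 0.0115
```

```bash
python3 -c "
from fit import *
c=wrist('w16');fitall(c,(.459,.289))
cv2.imwrite('pics/w16.png',c['image'])
rel([.3957+.1071,.3033-.0251,.011],-.23+np.pi)"
```

```text
t 21.6 pos [0.3962 0.3035 0.0118] rpy [3.1415e+00 6.0000e-04 2.9112e+00] q [ 0.654  0.336 -0.386  0.848 -0.     0.884] F [-0.38 -1.94 -1.27] open 0.0115
ring 51 [ 81.344  -18.3006  83.0216]
handletop 898 [0.3938 0.3038 0.0709] [0.3848 0.2972 0.067 ] [0.4023 0.3101 0.0741]
pinktop 1352 [0.4404 0.293  0.0125] z 0.0464
plate ((455.0229797363281, 376.8672790527344), (35.4248161315918, 6.142362594604492), 44.55990219116211)
t 21.65 pos [0.3962 0.3035 0.0118] rpy [3.1415e+00 6.0000e-04 2.9112e+00] q [ 0.654  0.336 -0.386  0.848 -0.     0.884] F [-0.83 -1.5   0.18] open 0.0114
shift cm [-10.96  -0.03   0.09]
turn [ 0.      0.0006 -0.0004]
```

View pics/w16.png

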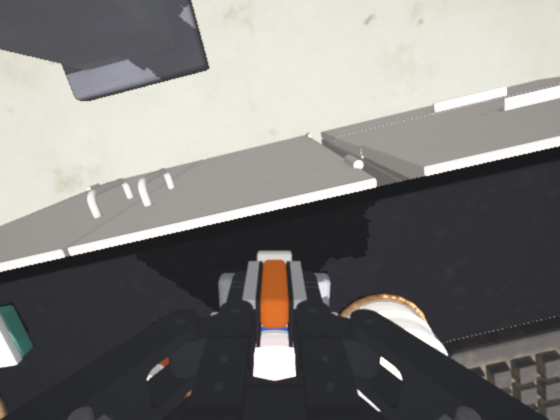

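Handle gripped (11.4 mm). Pushing home slowly.

Call:
carry_out --pt "-0.2 0 0 0 0 0 0" --pt "-0.6 0 0 0 0 0 0" --pt "-1.1 0 0 0 0 0 0" --pt "-1.6 0 0 0 0 0 0" --pt "-2.1 0 0 0 0 0 0" --pt "-2.6 0 0 0 0 0 0" --pt "-3 0 0 0 0 0 0" --pt "-3.2 0 0 0 0 0 0"

```text
time: 22.45
position: [0.4278, 0.2961, 0.0118]
tcp_rot: [3.142, 0.001, 2.911]
ft_force: [-2.4, -0.8, -0.1]
opening: 0.0113
```

Call:
carry_out --pt "-0.3 0 0 0 0 0 0" --pt "-0.8 0 0 0 0 0 0" --pt "-1.4 0 0 0 0 0 0" --pt "-2 0 0 0 0 0 0" --pt "-2.6 0 0 0 0 0 0" --pt "-3.2 0 0 0 0 0 0" --pt "-3.7 0 0 0 0 0 0" --pt "-4 0 0 0 0 0 0"

```text
time: 23.25
position: [0.4673, 0.2868, 0.0118]
tcp_rot: [3.141, 0.001, 2.911]
ft_force: [-2.5, -0.4, 0.0]
opening: 0.0118
```

```bash
python3 -c "
from h import *
c=wrist('w17');rel([.3962+.1071,.3035-.0251,.0118],-.23+np.pi)
from cell import ctrl
c=ctrl.camera('scene');a=c['image'][190:310,190:350];cv2.imwrite('pics/s17.png',cv2.resize(a,(800,600),interpolation=2))"
```

```text
t 23.25 pos [0.4673 0.2868 0.0118] rpy [3.1414e+00 7.0000e-04 2.9106e+00] q [ 0.551  0.424 -0.252  0.894 -0.     0.782] F [-2.47 -0.44  0.01] open 0.0118
t 23.3 pos [0.4676 0.2867 0.0118] rpy [3.1414e+00 1.0000e-03 2.9105e+00] q [ 0.55   0.424 -0.252  0.894 -0.001  0.782] F [ 0.31 -1.95 -2.51] open 0.0109
shift cm [-3.67  0.01  0.01]
turn [ 0.0002  0.001  -0.001 ]
```

View pics/s17.png

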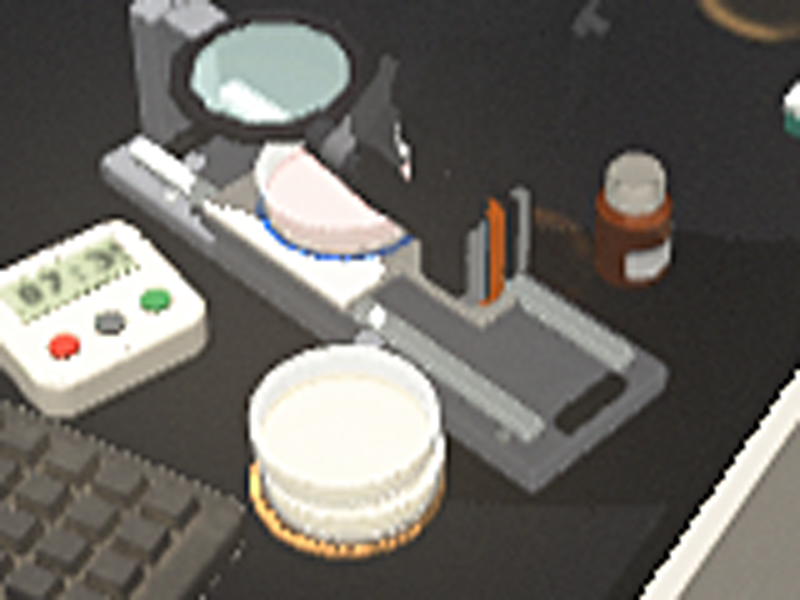

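Call:
carry_out --pt "-0.3 0 0 0 0 0 0" --pt "-0.8 0 0 0 0 0 0" --pt "-1.4 0 0 0 0 0 0" --pt "-2 0 0 0 0 0 0" --pt "-2.5 0 0 0 0 0 0" --pt "-2.9 0 0 0 0 0 0" --pt "-3.1 0 0 0 0 0 0" --pt "-3.2 0 0 0 0 0 0"

```text
time: 24.15
position: [0.4987, 0.2794, 0.0118]
tcp_rot: [3.141, 0.001, 2.91]
ft_force: [-0.9, 0.2, -2.2]
opening: 0.0119
```

Call:
carry_out --pt "-0.08 0 0 0 0 0 0" --pt "-0.16 0 0 0 0 0 0" --pt "-0.24 0 0 0 0 0 0" --pt "-0.32 0 0 0 0 0 0" --pt "-0.4 0 0 0 0 0 0" --pt "-0.48 0 0 0 0 0 0" --pt "-0.56 0 0 0 0 0 0" --pt "-0.64 0 0 0 0 0 0"

```text
time: 24.95
position: [0.503, 0.2784, 0.0118]
tcp_rot: [3.141, -0.002, 2.911]
ft_force: [-20.7, 3.3, 11.6]
opening: 0.0118
```

Travel is 109.7 mm with 21 N against the stop. One more small push, then release.

Call:
carry_out --pt "-0.1 0 0 0 0 0 0" --pt "-0.2 0 0 0 0 0 0" --pt "-0.3 0 0 0 0 0 0" --pt "-0.35 0 0 0 0 0 0" --pt "-0.35 0 0 0 0 0 0" --pt "-0.35 0 0 0 0 0 0" --pt "-0.35 0 0 0 0 0 0" --pt "-0.35 0 0 0 0 0 0"

```text
time: 25.75
position: [0.5029, 0.2784, 0.0118]
tcp_rot: [3.141, -0.008, 2.913]
ft_force: [-29.8, 5.6, 17.6]
opening: 0.0116
```

Call:
carry_out --pt "0 0 0 0 0 0 0" --pt "0 0 0 0 0 0 0" --pt "0 0 0 0 0 0 0" --pt "0 0 0 0 0 0 10" --pt "0 0 0 0 0 0 20" --pt "0 0 0 0 0 0 30" --pt "0 0 0 0 0 0 35" --pt "0 0 0 0 0 0 35" --newtons 20

```text
time: 26.55
position: [0.5032, 0.2784, 0.0119]
tcp_rot: [3.141, -0.008, 2.913]
ft_force: [-0.3, 0.3, 0.0]
opening: 0.0299
```

Call:
carry_out --pt "0 0 -1 0 0 0 35" --pt "0 0 -3 0 0 0 35" --pt "0 0 -6 0 0 0 35" --pt "0 0 -9 0 0 0 35" --pt "2 0 -11 0 0 0 35" --pt "4 0 -12 0 0 0 35" --pt "5 0 -12 0 0 0 35" --pt "5 0 -12 0 0 0 35"

```text
time: 27.35
position: [0.4547, 0.2898, 0.1326]
tcp_rot: [3.14, -0.008, 2.914]
ft_force: [-0.3, -0.6, 0.2]
opening: 0.0295
```

```bash
python3 -c "
from fit import *
c=wrist('w18');fitall(c,(.566,.263))
W=world(c)
for nm,ctr in (('mid',(.4737,.358)),):
    m=(abs(W[...,2]-.033)<.003)&(np.hypot(W[...,0]-ctr[0],W[...,1]-ctr[1])<.036);P=W[m];h=cv2.convexHull((P[:,:2]*1000).astype(np.float32))[:,0]/1000;print(nm,circ(h)[0].round(4),m.sum())
from cell import ctrl
ims=[]
for n in ('scene','side'):
    c=ctrl.camera(n);np.savez(n+'18.npz',**c)
    ims.append(cv2.resize(c['image'][180:300,190:350] if n=='scene' else c['image'][180:270,220:340],(400,300),interpolation=2))
cv2.imwrite('pics/m18.png',np.hstack(ims))"
```

```text
t 27.35 pos [0.4547 0.2898 0.1326] rpy [ 3.1404 -0.0077  2.9138] q [ 0.563  0.321 -0.077  1.177  0.006  0.791] F [-0.3  -0.59  0.2 ] open 0.0295
ring 206 [0.5671 0.2633 0.0304]
handletop 134 [0.4999 0.2787 0.0705] [0.4945 0.2725 0.0673] [0.5087 0.2846 0.0726]
pinktop 441 [0.5648 0.2642 0.0296] z 0.0462
lens 4139 [0.5651 0.2642 0.0352]
plate ((474.82318115234375, 357.63128662109375), (60.01940155029297, 59.30451202392578), 27.438947677612305)
mid [0.4747 0.3579 0.0301] 3541
```

View pics/w18.png

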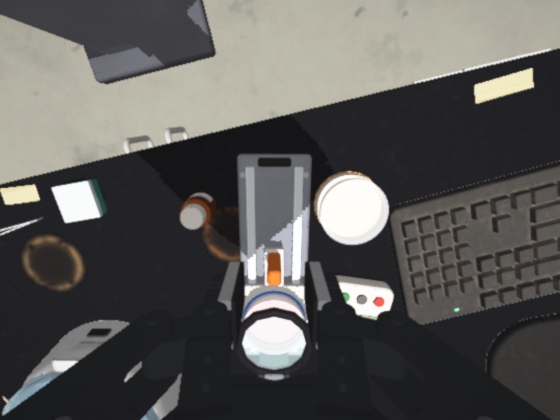

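View pics/m18.png

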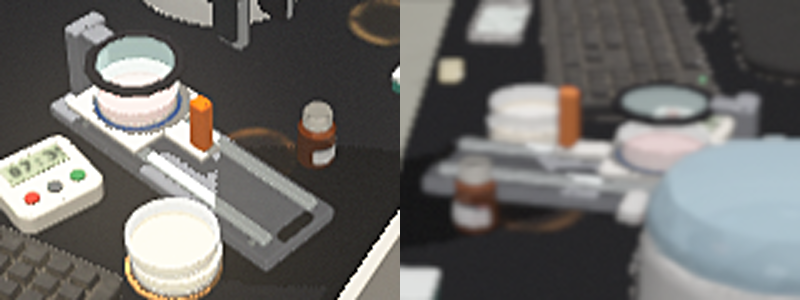

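```bash
python3 -c "
from h import *
for f in ('w18','scene18','w14','w15'):
    c=load(f+'.npz');W=world(c);hsv=cv2.cvtColor(c['image'],cv2.COLOR_BGR2HSV);H,S,V=[hsv[...,i].astype(int) for i in range(3)]
    g=np.array((.566,.2635)) if '18' in f else np.array((.459,.2885))
    d=np.hypot(W[...,0]-g[0],W[...,1]-g[1])
    m=(d<.036)&(H>95)&(H<130)&(S>60)&(V>70)&(abs(W[...,2]-.031)<.004);v,u=np.nonzero(m)
    P=np.array([plane(c,a,b,.031) for a,b in zip(u,v)]);print(f,'ring',len(P),circ(P,.0302)[0][:2].round(4))
    m=(d<.034)&(abs(W[...,2]-.0465)<.0025);P=W[m];h=cv2.convexHull((P[:,:2]*1000).astype(np.float32))[:,0]/1000
    dv=(h-h.mean(0));a=np.array([np.cos(-.23),np.sin(-.23)])
    if '18' in f: h=h[dv@a<0.0]
    print('  dish',m.sum(),len(h),circ(h,.030)[0][:2].round(4))
c=load('w18.npz');cv2.imwrite('pics/w18z.png',cv2.resize(c['image'][250:380,210:340],(600,600),interpolation=2))
c=load('scene18.npz');cv2.imwrite('pics/s18z.png',cv2.resize(c['image'][190:240,215:285],(770,550),interpolation=2))
"
```

```text
w18 ring 199 [0.5669 0.2633]
  dish 441 12 [0.5653 0.2641]
scene18 ring 52 [0.5659 0.2635]
  dish 221 12 [0.5653 0.2658]
w14 ring 381 [0.4591 0.2889]
  dish 8893 52 [0.4593 0.2882]
w15 ring 263 [0.4601 0.2883]
  dish 4572 40 [0.4591 0.2889]
```

View pics/w18z.png

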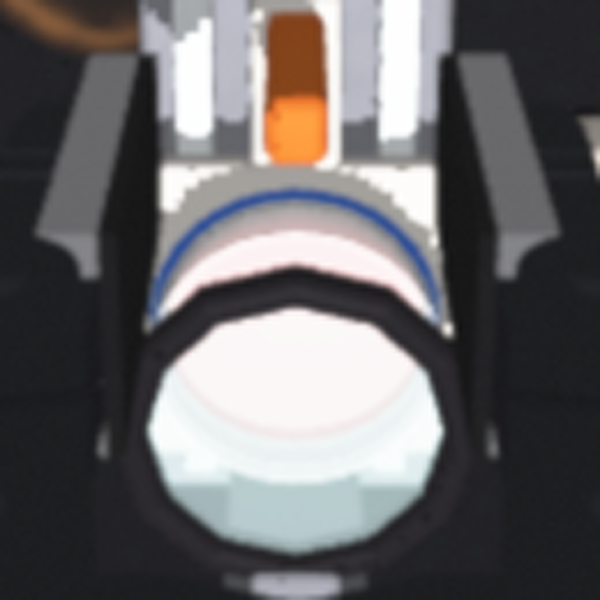

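View pics/s18z.png

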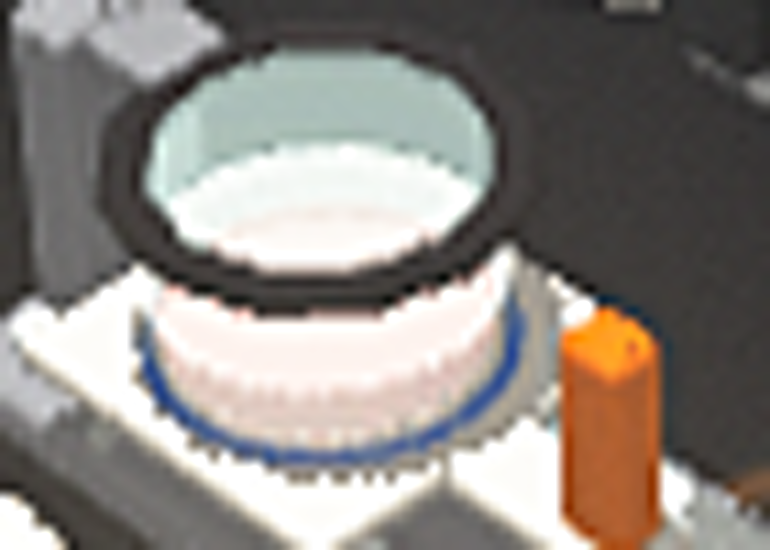

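The dish sits evenly inside the ring under the magnifier in both views. The dish-to-ring offset is the same as before the push, within measurement error. I'll hand in.

```bash
python3 -c "
from h import *
from cell import ctrl
st();print(ctrl.sign_off())"
```

```text
t 27.5 pos [0.4557 0.2892 0.1316] rpy [ 3.1414 -0.0085  2.9126] q [ 0.562  0.324 -0.076  1.177  0.006  0.791] F [-0.45 -0.27 -0.01] open 0.0299
the job is handed in; nothing more can be done
None
```

The job is done and handed in at 27.5 s. The pink dish sits on the blue ring under the magnifier, and the carriage is fully home.

- **Pull out:** I pulled the carriage about 41 mm to its loading stop, which showed as about 43 N.
- **Dish transfer:** I gripped the pink dish across its sides, slid it about 71 mm level onto the ring, set it down with about 2 N and released it.
- **Push home:** I pushed the carriage 109.7 mm home against its stop at 30 N, let go and backed off.

**Last checks**
- **Centring:** The ring shows evenly round the front half of the dish. The fits put dish and ring 1–2 mm apart, with the two views differing by about as much, so 1 mm or better is not proven. The pink dish measured within 1 mm of the ring before the push.
- **Other things:** The middle dish measures at the stack's original position to about 1 mm, and the low dish looks undisturbed. The vial, timer and box look untouched by eye; I did not remeasure them.

**What disagreed or went wrong**
- **Fingertip position:** The fingertips stood about 43 mm farther back than stated, 32 mm behind the TCP instead of 11 mm ahead. My first grip on the handle closed on air above it, harmlessly, and I used the measured position after that.
- **Grip load on the stack:** Closing on the dish pressed about 5 N down on the stack. I raised the tool until that load was gone before sliding, so the dish rode about 0.6 mm above its resting height on the way across.

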